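# Wedge the tank's control box up to the tape mark

## Robot

A 7-joint arm with a two-finger parallel gripper is mounted at the origin on the work surface. World frame = base frame: x ahead of the robot, y to its left, z up, the work surface at z = 0. Lengths are in m, angles in rad, forces in N, time in s.
With the tool pointing down it reaches from about 0.35 to 0.9 m from the base axis. Payload 8.1 kg.
Tool frame: the origin (TCP) lies on the centre line of the jaws, within the pads' length; the fingertips stand 25 mm ahead of it and the grasp point (between the pads) lies 6 mm ahead of it; z points along the fingers, y is the direction in which the jaws open and shut (so a half turn about z gives the same grasp; the last joint's range is limited). The gripper opens to 92 mm and grips with 3 to 60 N. Pads are 19 mm wide; open, the fingers measure 130 mm over their backs; the gripper's body (75 mm by 190 mm) begins 47 mm behind the grasp point.
Start: joints at [1.008, 0.434, 0.025, 1.573, -0.012, 1.134, -0.075], TCP at [0.277, -0.56, 0.252] pointing down, gripper open.
Joint ranges: [-2.62, 2.62], [-0.44, 2.09], [-1.27, 1.32], [0.08, 2.57], [-1.32, 4.46], [0.12, 2], [-2.74, 2.74]. Speed limits (rad/s): [2.22, 2.22, 3.01, 3.01, 3.14, 3.14, 3.14].

## Interface

Orientations are given as a unit quaternion [w, x, y, z].
In Python, from station import * gives the robot as it stands.
- The arm moves only by the tool apply_moves, never from a script. Its argument "plan" is a list of rows, each a list of 3 entries, a list of its own where there are three numbers: the turn, a rotation vector about the tool's x, y, z in degrees, then the shift along the tool's x, y, z in cm, then the closure in counts, from 0 (fully open) to 255 (shut). A call has exactly 5 rows; each row is the pose to reach, as a shift and turn from the pose commanded when the call began, along the tool's axes at that moment; what a row does not reach only later rows make up. A row lasts 1/10 s, in which the tool goes at most 50 mm and 8.59 degrees, less where a joint would pass 70% of its speed; a pose out of reach is approached as far as the arm can. A call with a gripper value outside its range is refused whole. The fingers move at their own pace and stop on an object; "newtons" is the grip in N (left out, the last holds). Time passes only in rows, so rows that repeat a pose let the fingers close, or fill a call up. It gives the time, the measured TCP pose, the force and the opening at its end, in the units of the state.
- get_obs(): the state, without advancing time (a new reading comes with each control period).
- camera(name): name is "scene" or "top" or "wrist"; returns a dict with "frame" (420x560x3 uint8, red, green, blue), "mtx" (3x3 intrinsics, pixels), "R" (3x3) and "t" (3): a world point X has camera coordinates R X + t. Camera axes: x right, y down, z forward; pixel columns grow to the right and rows downward; lengths in m; the calibration is good to about 2 mm. A picture is of the moment at which its call begins. There is no depth.
- hand_in(): hands the job in, once; it reports no verdict.
The state is a dict: "time": time; "joint_positions": joint angles; "joint_velocities": joint speeds; "joint_efforts": joint torques, N m; "position": TCP position; "ee_rot": TCP orientation; "wrist_force": force on the tool from outside, world axes, zero at the start; "torque": the same for the moment, N m; "gripper_width": finger opening in m.
Only numpy, scipy, OpenCV 4.12 (cv2) and the standard library are available. Lean on these libraries where they do the work, as an engineer would, in place of code of your own. Each camera call takes 0.05 s, during which the arm holds its last target.

## Task

The control box has slipped down its post: it has to be propped up at the blue tape mark so that its clamps can be tightened. Take the orange wedge that stands on its thick end, lay it gently flat on the bench on its base and let go, then take it afresh by its thick end so that the hand stays clear of the box, set it on the foot plate in front of the box and push it thin end first, square and central, under the box until the top of the box is level with the lower edge of the tape. Leave the wedge lying flat under the box, carrying it, and do not push the spray bottle, tape roll or screwdriver about.

Things in the scene. Friction and masses are not known exactly. Their poses are not given: they have to be found in the camera images.
- stand: Fixed steel stand: foot plate 8 mm thick, 150 wide, and a 40 x 40 mm square post, 197 mm tall overall. Origin on the bench surface straight below the middle of the box's front face. x points level into the gap under the box (the way the wedge must travel), z up, y across. The foot plate reaches from x = -140 mm (in front of the box) to +170 mm; the post takes x = 94 to 134 mm.
- box_top (a point): Middle of the control box's rear top edge, right at the post; starts 138 mm above the bench. Grey box 90 deep (stand x 0 to 90), 130 wide, 120 mm high, about 0.5 to 0.85 kg. Slackened clamps let it slide only straight up and down the post (20 mm at most) with about 1 N of rubbing; it sinks back if its support is taken away. Axes as stand.
- box_foot (a point): Middle of the box's lower front edge, under which the wedge goes. At the start the box hangs on a stop with its flat underside 10 mm above the foot plate, 18 mm above the bench. Lamps and switches stand up to 20 mm out of the front face, from 40 to 100 mm above the bench. Axes as stand.
- mark (a point): Middle of the lower edge of the blue tape (14 mm wide) wound round the post, on the post's front face: the height that the box's top must reach, 6 to 12 mm above it at the start. Axes as stand.
- wedge_center (a point): Middle of the loose orange plastic wedge: 165 mm long, 45 wide with flat sides, 44 thick at the thick end, tapering to 4.4 mm at the tip (24 mm per 100 mm), about 0.14 kg. z runs from thick end to tip, x from the flat base to the sloping side, y across. It starts on its thick end (z up), sloping side to world +y within 50 degrees. The base lies 12 mm from this point: flat, it is 12 mm up, x up.
- wedge_heel (a point): Centre of the wedge's thick end face (44 x 45 mm), 22 mm from the base plane; the centre of mass lies about 61 mm from this end. Axes as wedge_center. Plastic on steel or wood rubs enough (coefficient about 0.5 to 0.7) for the wedge not to slip back under load; pushing it in under the box takes about 6 to 18 N.
- wedge_tip (a point): Middle of the wedge's thin end edge, 165 mm from the thick end, 2 mm from the base plane. Axes as wedge_center.
- spray_mid (a point): Bystander: black spray bottle, 69 mm across, 190 mm tall, point on its axis 80 mm up.
- roll_mid (a point): Bystander: roll of amber packing tape lying flat, 92 mm across, 45 mm high, its centre.
- screwdriver_grip (a point): Bystander: screwdriver with orange handle lying on the bench, about 200 mm long, point in the middle of its handle.

How it is judged:
On the way, in this order (a step that is already met when the one before it is completed fails the run):
1. the wedge lies flat on its base on the bench, let go (angle between wedge_center's own x axis and vertical below 0.06 rad and height (world z) of wedge_center below 0.016 m and contact force between the fingers and wedge below 0.1 N and linear speed of wedge below 0.02 m/s), for 0.2 s.
2. the wedge is taken again by its thick end (contact force between the fingers and wedge above 1 N and distance between the grasp point and wedge_heel below 0.055 m), for 0.1 s.
At the end, for the whole second after the job is handed in: The box's top is within 2 mm of the height of the tape's lower edge, carried by the wedge, which lies flat on its base on the foot plate, tip under the box, within 0.15 rad of square to the box's front and its tip within 20 mm of the box's middle line, at rest and let go (z of box_top in the frame of mark between -0.002 and 0.002 m and contact force between wedge and box above 2 N and angle between wedge_center's own x axis and vertical below 0.06 rad and angle between the z axis of wedge_center and the x axis of stand, either way round below 0.15 rad and x of wedge_tip in the frame of stand above 0.03 m and y of wedge_tip in the frame of stand between -0.02 and 0.02 m and linear speed of wedge below 0.01 m/s); the robot touches nothing.
It fails at once if the wedge is toppled, dropped or thrown (it turns faster than 8 rad/s) (angular speed of wedge above 8 rad/s).
It fails at once if a bystander is moved by more than 30 mm (distance of any of spray_mid, roll_mid, screwdriver_grip from where it was at the start of the episode above 0.03 m).
It also fails if it takes over 70 s, if anything falls off the work surface, if the arm or the gripper's body presses on something with over 40 N, if the wrist force passes 120 N, or if a joint passes its speed limit or range.

## Working session

There is one attempt and no reset: what is moved stays moved. The work goes in short steps, Python scripts to look and compute and a tool call to move; the robot and the scene stay as the last step left them, time stands still between calls to the robot, and variables do not carry over. Pictures are saved under pics/ and viewed, and the job is handed in when it is done.

Besides the shell and the picture viewer there is one more tool, called by a JSON object that holds its "fn" and its "kwargs", one argument or row to a line. apply_moves: Moves the arm, as the interface text tells. Its arguments: {"type":"object","properties":{"plan":{"type":"array","items":{"type":"array"}},"newtons":{"type":"number"}},"required":["plan"]}

```bash
ls; mkdir -p pics; python3 - <<'E'
from station import *
import cv2,numpy as np
o=get_obs();print(o)
for n in ["scene","top","wrist"]:
    c=camera(n);cv2.imwrite(f"pics/{n}0.png",c["frame"][:,:,::-1]);print(n,c["mtx"].tolist(),np.round(c["R"],4).tolist(),c["t"])
    np.savez(f"{n}0.npz",**c)
E
```

```text
pics
{'time': 0.0, 'joint_positions': array([ 1.00840289,  0.43519528,  0.02494086,  1.57407297, -0.01161166,
        1.13400467, -0.07509959]), 'joint_velocities': array([ 1.28149841e-04, -2.10437972e-04, -1.91607367e-04, -1.60097034e-04,
       -1.15624232e-03,  8.25913982e-04, -9.82471743e-06]), 'joint_efforts': array([ 2.02876501e-03, -6.67855954e+01,  9.85342786e-01, -3.14450955e+01,
       -6.08766871e-02,  4.32056480e-02,  1.34619095e-04]), 'position': array([ 0.2771183 , -0.55968811,  0.25097111]), 'ee_rot': array([-7.32303834e-04,  9.73694771e-01,  2.27855004e-01, -2.30509128e-04]), 'wrist_force': array([0.63499445, 0.87343997, 0.30580362]), 'torque': array([-0.00675244,  0.04290699,  0.05920371]), 'gripper_width': 0.09162587576100377}
scene [[471.90948671600466, 0.0, 283.1012248815529], [0.0, 471.90948671600466, 211.56180973763372], [0.0, 0.0, 1.0]] [[-0.8792, 0.4763, -0.0117], [0.2733, 0.4842, -0.8312], [-0.3902, -0.734, -0.5559]] [ 0.5849074  -0.03509835  1.58553031]
top [[537.0139225458963, 0.0, 282.03034484904566], [0.0, 537.0139225458963, 210.8672024374184], [0.0, 0.0, 1.0]] [[0.0812, -0.9967, 0.0055], [-0.9765, -0.0806, -0.1999], [0.1997, 0.0109, -0.9798]] [-0.13143243  0.65670983  1.42765064]
wrist [[304.8629480262496, 0.0, 280.446399382444], [0.0, 304.8629480262496, 207.26508172062987], [0.0, 0.0, 1.0]] [[0.4438, -0.8961, -0.0013], [-0.8676, -0.43, 0.2497], [-0.2243, -0.1097, -0.9683]] [-0.624059   -0.03168078  0.3888863 ]
```

View pics/scene0.png

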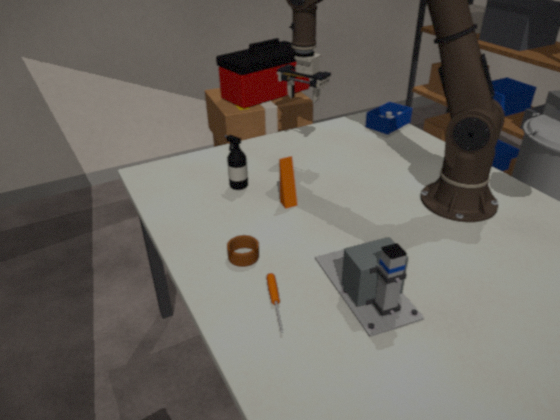

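View pics/top0.png

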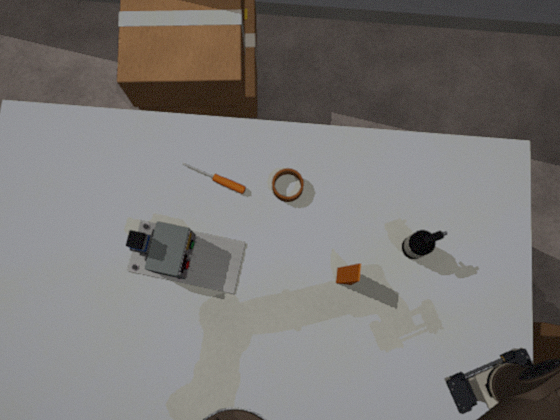

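View pics/wrist0.png

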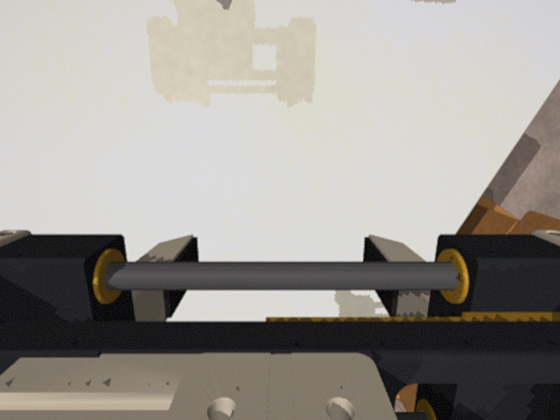

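The scene view shows the wedge standing at about (288,182) and the box and post at about (378,275). In the top view the wedge is at (348,273) and the box at (170,250), with its front facing right. I'll zoom in to measure.

```bash
cat > h.py <<'E'
import numpy as np,cv2
def load(n): return dict(np.load(n))
def ray(c,p):
    C=-c["R"].T@c["t"]; d=c["R"].T@(np.linalg.inv(c["mtx"])@np.array([p[0],p[1],1.])); return C,d/np.linalg.norm(d)
def plane(c,p,z):
    C,d=ray(c,p); return C+d*(z-C[2])/d[2]
def proj(c,X):
    X=np.atleast_2d(X); q=(c["R"]@X.T).T+c["t"]; q=(c["mtx"]@q.T).T; return q[:,:2]/q[:,2:]
def two(cs,ps):
    A=np.zeros((3,3));b=np.zeros(3)
    for c,p in zip(cs,ps):
        C,d=ray(c,p);M=np.eye(3)-np.outer(d,d);A+=M;b+=M@C
    return np.linalg.solve(A,b)
def crop(c,x0,y0,w,h,k,name):
    im=c["frame"][y0:y0+h,x0:x0+w,::-1]; cv2.imwrite(name,cv2.resize(im,None,fx=k,fy=k,interpolation=cv2.INTER_CUBIC))
E
python3 - <<'E'
from h import *
t=load("top0.npz");s=load("scene0.npz")
crop(t,110,205,150,100,5,"pics/ta.png")
crop(s,310,230,120,110,5,"pics/sa.png")
a=[]
for n,c,(x0,x1,y0,y1) in [("t",t,(325,410,255,300)),("s",s,(270,310,150,215))]:
    hsv=cv2.cvtColor(c["frame"],cv2.COLOR_RGB2HSV); m=cv2.inRange(hsv,(3,150,60),(20,255,255))
    k=np.zeros_like(m);k[y0:y1,x0:x1]=m[y0:y1,x0:x1]
    cs,_=cv2.findContours(k,0,cv2.CHAIN_APPROX_NONE);q=max(cs,key=cv2.contourArea)
    print(n,cv2.contourArea(q),cv2.approxPolyDP(cv2.convexHull(q),2,True)[:,0].tolist())
crop(t,320,245,90,65,8,"pics/tw.png");crop(s,265,145,55,75,8,"pics/sw.png")
E
```

```text
t 349.0 [[359, 264], [357, 281], [350, 284], [336, 281], [338, 268]]
s 624.5 [[290, 157], [296, 204], [285, 207], [280, 198], [280, 160]]
```

View pics/ta.png

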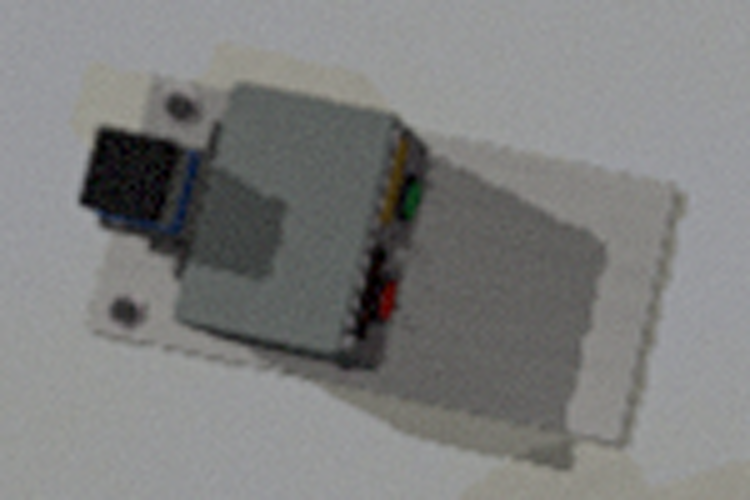

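View pics/sa.png

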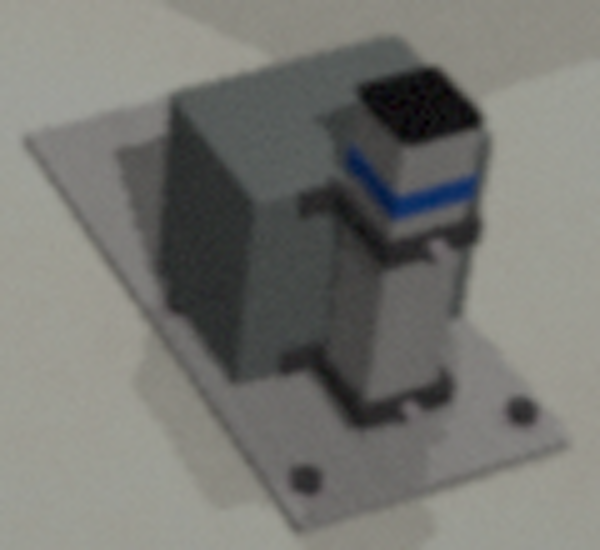

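View pics/tw.png

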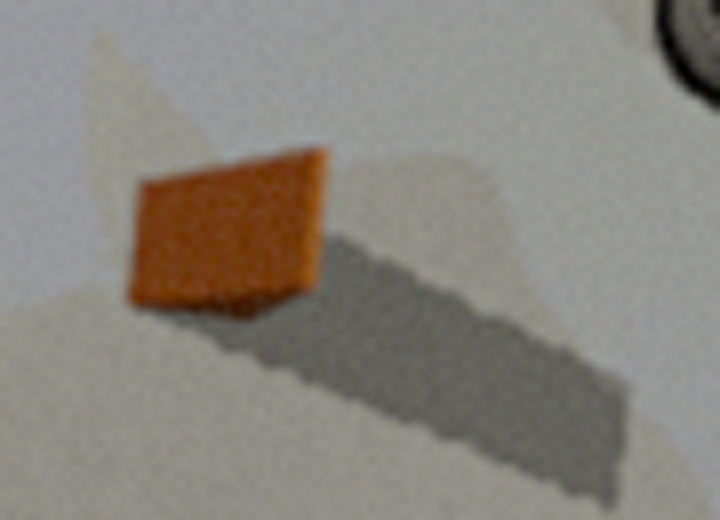

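View pics/sw.png

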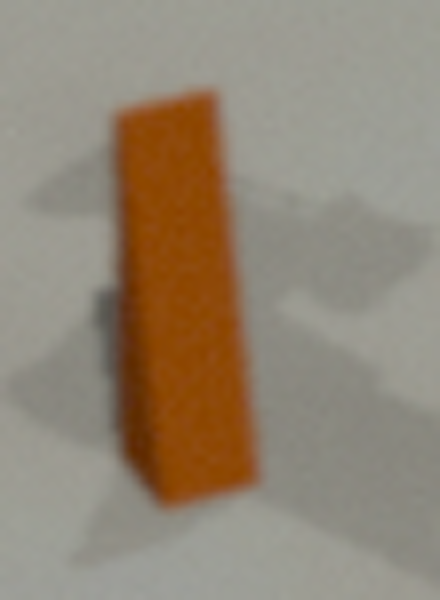

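```bash
python3 - <<'E'
from h import *
np.set_printoptions(precision=4,suppress=True)
t=load("top0.npz");s=load("scene0.npz")
T=lambda x,y,k=8,x0=320,y0=245:((x+.5)/k-.5+x0,(y+.5)/k-.5+y0)
S=lambda x,y:T(x,y,8,265,145)
bp=[T(143,183),T(130,303)];bs=[S(163,506),S(258,485)]
tp=[T(328,150),T(317,290)]; tf=[T(310,152),T(300,295)];ts=[S(117,113),S(215,92)]
for a,b in zip(bp,bs): print("bot",plane(t,a,0),plane(s,b,0),two([t,s],[a,b]))
for a,f,b in zip(tp,tf,ts): print("top",plane(t,a,.165),plane(t,f,.165),plane(s,b,.165))
TA=lambda x,y:T(x,y,5,110,205); SA=lambda x,y:T(x,y,5,310,230)
# plate corners z=.008
P=[plane(t,TA(*q),.008) for q in [(680,188),(630,445),(90,332)]]
print("plate top",P)
Q=[plane(s,SA(*q),.008) for q in [(27,137),(300,530),(568,443)]]
print("plate scene",Q)
for nm,q in [("rear left",(237,83)),("front",(397,118)),("front low",(347,362)),("rear low",(178,320))]: print(nm,plane(t,TA(*q),.138))
for nm,q in [("f",(172,95)),("r",(258,200)),("r2",(403,38))]: print(nm,plane(s,SA(*q),.138))
# tube etc
for nm,q,z in [("roll",(288,184),.045)]: print(nm,plane(t,q,z))
print("screw",plane(t,(185,164),.01),plane(t,(245,190),.01)); print("spray",plane(t,(418,244),.15),plane(s,(238,186),0),plane(s,(237,160),.11))
E
```

```text
bot [ 0.5278 -0.2473  0.    ] [ 0.5236 -0.2487  0.    ] [ 0.5264 -0.2463  0.0026]
bot [ 0.4851 -0.2453  0.    ] [ 0.4814 -0.2432  0.    ] [ 0.4833 -0.2441  0.0005]
top [ 0.5258 -0.2888  0.165 ] [ 0.5247 -0.2832  0.165 ] [ 0.5222 -0.2862  0.165 ]
top [ 0.4812 -0.2877  0.165 ] [ 0.4792 -0.2824  0.165 ] [ 0.4795 -0.2827  0.165 ]
plate top [array([0.5775, 0.0197, 0.008 ]), array([0.4305, 0.0339, 0.008 ]), array([0.4685, 0.3441, 0.008 ])]
plate scene [array([0.5767, 0.0265, 0.008 ]), array([0.617 , 0.3329, 0.008 ]), array([0.4711, 0.3518, 0.008 ])]
rear left [0.5959 0.2478 0.138 ]
front [0.5843 0.1617 0.138 ]
front low [0.4553 0.1726 0.138 ]
rear low [0.4697 0.2623 0.138 ]
f [0.5841 0.1674 0.138 ]
r [0.594  0.2515 0.138 ]
r2 [0.4559 0.1861 0.138 ]
roll [ 0.7491 -0.0877  0.045 ]
screw [0.7935 0.219  0.01  ] [0.7298 0.0358 0.01  ]
spray [ 0.5898 -0.4371  0.15  ] [ 0.6016 -0.4556  0.    ] [ 0.603  -0.4434  0.11  ]
```

```bash
cat >> h.py <<'E'
from scipy.spatial.transform import Rotation as Ro
def qR(q): return Ro.from_quat([q[1],q[2],q[3],q[0]])
def mk(y,z):
    z=np.array(z,float);z/=np.linalg.norm(z);y=np.array(y,float);y-=z*(y@z);y/=np.linalg.norm(y)
    return Ro.from_matrix(np.c_[np.cross(y,z),y,z])
def delta(o,p,R,grasp=True):
    "p = grasp point target (6 mm ahead of tcp)"
    p=np.array(p,float)
    if grasp: p=p-R.as_matrix()[:,2]*.006
    R0=qR(o["ee_rot"]);rv=np.degrees((R0.inv()*R).as_rotvec());sh=R0.inv().apply(p-o["position"])*100
    print("turn",np.round(rv,1).tolist(),"|",round(float(np.linalg.norm(rv)),1),"shift",np.round(sh,2).tolist())
E
python3 - <<'E'
from h import *
from station import *
o=get_obs();w=load("wrist0.npz");C=-w["R"].T@w["t"];print("cam in tool",qR(o["ee_rot"]).inv().apply(C-o["position"]))
th=np.radians(75)
R=mk([1,0,0],[0,-np.sin(th),-np.cos(th)])
delta(o,[.46,-.10,.25],R)
delta(o,[.46,-.10,.28],mk([1,0,0],[0,0,-1]))
E
```

```text
cam in tool [ 0.06644788 -0.00025755 -0.13252496]
turn [-41.5, -66.7, -53.9] | 95.3 shift [37.04, -33.61, -0.0]
turn [-0.1, -0.0, -63.7] | 63.7 shift [36.79, -33.1, -3.45]
```

{"fn": "apply_moves", "kwargs": {
  "plan": [
    [[0,0,0],[0,0,-3.5],0],
    [[0,0,-16],[9,-8,-3.5],0],
    [[0,0,-32],[18,-16,-3.5],0],
    [[0,0,-42],[24,-22,-3.5],0],
    [[0,0,-42],[24,-22,-3.5],0]
  ]
}}

```text
time: 0.65
position: [0.3506, -0.3719, 0.2866]
ee_rot: [0.0, 0.861, 0.508, -0.0]
wrist_force: [1.0, -0.5, -0.9]
gripper_width: 0.0921
```

```bash
cat >st.py <<'E'
from h import *
from station import *
np.set_printoptions(precision=3,suppress=True)
def st():
    o=get_obs();M=qR(o["ee_rot"]).as_matrix()
    print("t",round(o["time"],2),"pos",o["position"],"grasp",o["position"]+.006*M[:,2],"x",M[:,0],"y",M[:,1],"z",M[:,2],"\nq",o["joint_positions"],"F",o["wrist_force"],"w",o["gripper_width"]);return o
E
python3 - <<'E'
from st import *
o=st()
th=np.radians(60)
delta(o,[.47,-.08,.25],mk([1,0,0],[0,-np.sin(th),-np.cos(th)]))
E
```

```text
t 0.65 pos [ 0.351 -0.372  0.287] grasp [ 0.351 -0.372  0.281] x [ 0.484  0.875 -0.   ] y [ 0.875 -0.484 -0.   ] z [-0. -0. -1.] 
q [ 0.852  0.231 -0.173  1.783  0.044  1.131  0.16 ] F [ 0.987 -0.535 -0.896] w 0.09213517317819414
turn [-15.1, -58.7, -26.2] | 66.0 shift [31.78, -3.92, 3.36]
```

{"fn": "apply_moves", "kwargs": {
  "plan": [
    [[0,0,-8],[5,-0.5,0],0],
    [[0,0,-16],[10,-1,0],0],
    [[-3,-10,-22],[16,-2,0.5],0],
    [[-5,-18,-25],[22,-3,1],0],
    [[-7,-24,-28],[26,-3.5,1.5],0]
  ]
}}

```text
time: 1.15
position: [0.4397, -0.1493, 0.2749]
ee_rot: [0.139, 0.708, 0.68, -0.13]
wrist_force: [0.2, -0.1, -0.4]
gripper_width: 0.092
```

```bash
python3 - <<'E'
from st import *
o=st()
th=np.radians(60)
delta(o,[.50,-.11,.16],mk([1,0,0],[0,-np.sin(th),-np.cos(th)]))
E
```

```text
t 1.15 pos [ 0.44  -0.149  0.275] grasp [ 0.44  -0.152  0.269] x [ 0.042  0.927 -0.373] y [ 0.999 -0.037  0.019] z [ 0.004 -0.373 -0.928] 
q [ 0.317  0.169 -0.444  1.975  0.508  1.115 -0.415] F [ 0.247 -0.113 -0.353] w 0.09195932701498448
turn [-0.6, -38.1, -2.4] | 38.2 shift [8.55, 5.64, 8.75]
```

```bash
python3 - <<'E'
from st import *
o=get_obs()
th=np.radians(60)
delta(o,[.503,-.115,.15],mk([1,-.03,0],[0,-np.sin(th),-np.cos(th)]))
E
```

```text
turn [-0.9, -38.1, -1.6] | 38.1 shift [8.47, 5.94, 9.86]
```

{"fn": "apply_moves", "kwargs": {
  "plan": [
    [[0,-8,0],[4,1.5,1],0],
    [[0,-16,0],[8.5,3,3],0],
    [[0,-24,0],[8.5,4.5,5],0],
    [[0,-32,0],[8.5,6,7.5],0],
    [[0,-38,0],[8.5,6,9.5],0]
  ]
}}

```text
time: 1.65
position: [0.5041, -0.1075, 0.1534]
ee_rot: [0.352, 0.626, 0.599, -0.354]
wrist_force: [-0.7, -0.4, 0.4]
gripper_width: 0.0917
```

```bash
python3 - <<'E'
from st import *
o=st()
c=camera("wrist");np.savez("w1.npz",**c);cv2.imwrite("pics/w1.png",c["frame"][:,:,::-1])
delta(o,[.503,-.263,.055],mk([1,-.03,0],[0,-.866,-.5]))
E
```

```text
t 1.65 pos [ 0.504 -0.107  0.153] grasp [ 0.504 -0.113  0.15 ] x [ 0.032  0.501 -0.865] y [ 0.999 -0.035  0.016] z [-0.023 -0.865 -0.502] 
q [-0.21   0.703 -0.342  1.971  1.021  1.483 -1.256] F [-0.686 -0.373  0.409] w 0.09174410642303202
turn [-1.3, -0.1, -1.0] | 1.6 shift [0.72, 0.27, 17.79]
```

View pics/w1.png

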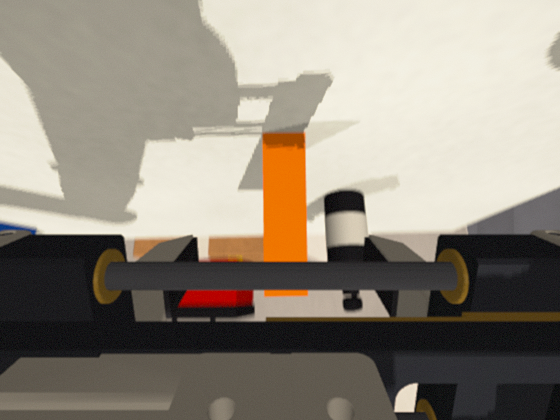

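```bash
python3 - <<'E'
from st import *
c=load("w1.npz")
hsv=cv2.cvtColor(c["frame"],cv2.COLOR_RGB2HSV); m=cv2.inRange(hsv,(3,200,60),(20,255,255))[125:262,245:325]
for r in [8,14,20,40,70,100,130]:
    x=np.where(m[r])[0]; print(r+125,x.min()+245,x.max()+245)
for p in [(263.5,131.5),(306,131.5)]: print(plane(c,p,0))
print(proj(c,[[.503,-.2455,0],[.503,-.27,.1]]))
E
```

```text
Traceback (most recent call last):
ValueError: zero-size array to reduction operation minimum which has no identity
```

```bash
python3 - <<'E'
from st import *
c=load("w1.npz")
hsv=cv2.cvtColor(c["frame"],cv2.COLOR_RGB2HSV); m=cv2.inRange(hsv,(3,200,60),(20,255,255))
for r in range(126,262,6):
    x=np.where(m[r,245:325])[0]
    if len(x): print(r,x.min()+245,x.max()+245)
for p in [(263.5,131.5),(306,131.5)]: print(plane(c,p,0))
print(proj(c,[[.503,-.2455,0],[.503,-.27,.1]]))
E
```

```text
138 263 303
144 263 304
150 263 304
156 263 304
162 263 304
168 263 304
174 263 304
180 263 304
186 263 304
192 264 304
198 264 305
204 264 305
210 264 305
216 264 305
222 264 305
228 264 305
234 264 305
240 263 305
246 263 305
252 264 306
258 264 306
[ 0.484 -0.243  0.   ]
[ 0.528 -0.246  0.   ]
[[282.22  132.274]
 [284.75  230.659]]
```

{"fn": "apply_moves", "kwargs": {
  "plan": [
    [[0,0,0],[0.3,0.2,3],0],
    [[0,0,0],[0.5,0.3,7],0],
    [[-1,0,-1],[0.7,0.4,11],0],
    [[-1,0,-1],[0.7,0.4,15],0],
    [[-1,0,-1],[0.7,0.4,17.7],0]
  ]
}}

```text
time: 2.2
position: [0.5003, -0.2609, 0.0593]
ee_rot: [0.35, 0.621, 0.607, -0.352]
wrist_force: [-0.7, -0.1, 0.3]
gripper_width: 0.0921
```

{"fn": "apply_moves", "kwargs": {
  "plan": [
    [[0,0,0],[0,0,0],100],
    [[0,0,0],[0,0,0],140],
    [[0,0,0],[0,0,0],200],
    [[0,0,0],[0,0,0],255],
    [[0,0,0],[0,0,0],255]
  ],
  "newtons": 40
}}

```text
time: 2.7
position: [0.5022, -0.2572, 0.0598]
ee_rot: [0.351, 0.62, 0.608, -0.351]
wrist_force: [-0.2, -0.1, 0.4]
gripper_width: 0.0559
```

```bash
python3 - <<'E'
from st import *
o=st()
c=camera("wrist");np.savez("w2.npz",**c);cv2.imwrite("pics/w2.png",c["frame"][:,:,::-1])
E
```

```text
t 2.7 pos [ 0.502 -0.257  0.06 ] grasp [ 0.502 -0.262  0.057] x [ 0.015  0.507 -0.862] y [ 1.    -0.014  0.009] z [-0.008 -0.862 -0.507] 
q [-0.019  0.833 -0.225  2.081  1.319  1.253 -1.364] F [-0.175 -0.068  0.368] w 0.055929899049772275
```

View pics/w2.png

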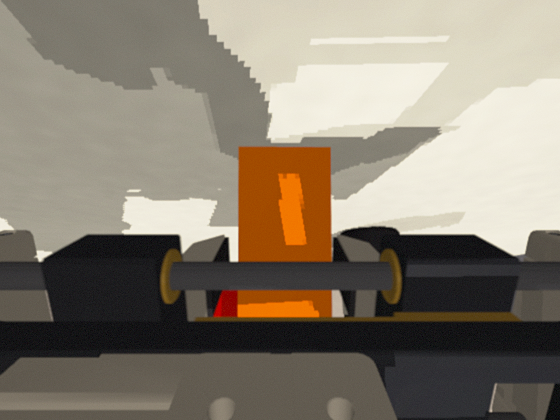

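The wedge, at columns 238–330, sits centred between the fingers, which are still closing.

{"fn": "apply_moves", "kwargs": {
  "plan": [
    [[0,0,0],[0,0,0],255],
    [[0,0,0],[0,0,0],255],
    [[0,0,0],[0,0,0],255],
    [[0,0,0],[0,0,0],255],
    [[0,0,0],[0,0,0],255]
  ]
}}

```text
time: 3.25
position: [0.5018, -0.2581, 0.0595]
ee_rot: [0.351, 0.62, 0.608, -0.352]
wrist_force: [0.3, 1.9, 3.1]
gripper_width: 0.0449
```

```bash
python3 - <<'E'
from st import *
o=st()
delta(o,[.495,-.22,.17],mk([1,-.03,0],[0,-.866,-.5]))
delta(o,[.495,-.22,.17],mk([1,-.03,0],[0,-.25,-.97]))
delta(o,[.495,-.22,.17],mk([1,-.03,0],[0,.5,-.866]))
E
```

```text
t 3.25 pos [ 0.502 -0.258  0.059] grasp [ 0.502 -0.263  0.056] x [ 0.015  0.506 -0.863] y [ 1.    -0.015  0.008] z [-0.009 -0.863 -0.506] 
q [-0.018  0.834 -0.225  2.081  1.32   1.253 -1.364] F [0.318 1.86  3.122] w 0.04494756191898789
turn [-0.5, -0.4, 0.0] | 0.6 shift [-7.61, -0.65, -9.47]
turn [0.5, 45.2, 0.6] | 45.2 shift [-8.04, -0.64, -9.29]
turn [1.4, 89.6, 0.1] | 89.6 shift [-8.22, -0.64, -8.87]
```

{"fn": "apply_moves", "kwargs": {
  "plan": [
    [[0,0,0],[-1.5,0,-0.9],255],
    [[0,0,0],[-4.5,0,-2.7],255],
    [[0,6,0],[-7.5,0,-4.5],255],
    [[0,14,0],[-8.5,0,-6],255],
    [[0,22,0],[-9.2,0,-7],255]
  ]
}}

```text
time: 3.75
position: [0.5015, -0.2429, 0.1755]
ee_rot: [0.228, 0.675, 0.665, -0.224]
wrist_force: [-1.9, -0.3, -2.6]
gripper_width: 0.0446
```

```bash
python3 - <<'E'
from st import *
o=st()
delta(o,[.49,-.20,.17],mk([1,-.03,0],[0,-.1,-.99]))
delta(o,[.49,-.20,.17],mk([0,1,0],[0,0,-1]))
E
```

```text
t 3.75 pos [ 0.501 -0.243  0.176] grasp [ 0.501 -0.247  0.171] x [ 0.016  0.795 -0.606] y [ 1.    -0.012  0.01 ] z [ 0.001 -0.606 -0.796] 
q [ 0.237  0.451 -0.362  2.01   0.971  1.057 -0.769] F [-1.879 -0.312 -2.561] w 0.04459501725945474
turn [0.8, 31.5, 0.8] | 31.5 shift [3.42, -1.2, -2.67]
turn [-29.0, 29.5, -87.4] | 96.7 shift [3.37, -1.2, -2.64]
```

```bash
cat >> h.py <<'E'
def path(o,p,R,n,grasp=True):
    "slerp: rows of n steps, relative to present pose"
    p=np.array(p,float)
    if grasp: p=p-R.as_matrix()[:,2]*.006
    R0=qR(o["ee_rot"]);dr=(R0.inv()*R).as_rotvec();sh=R0.inv().apply(p-o["position"])*100
    for k in range(1,n+1): print(k,np.round(np.degrees(dr)*k/n,1).tolist(),np.round(sh*k/n,1).tolist())
E
python3 - <<'E'
from st import *
o=get_obs()
R=mk([-.174,-.985,0],[.492,-.087,-.866])
R1=mk([0.64,-.77,0],[.1,-.1,-.98])
path(o,[.50,-.21,.18],R1,7);delta(o,[.5,-.2,.18],R)
print(np.degrees((R1.inv()*R).magnitude()))
E
```

```text
1 [1.3, 4.5, 7.1] [0.3, -0.0, -0.4]
2 [2.5, 9.1, 14.3] [0.6, -0.1, -0.8]
3 [3.8, 13.6, 21.4] [0.9, -0.1, -1.2]
4 [5.1, 18.2, 28.6] [1.2, -0.1, -1.6]
5 [6.4, 22.7, 35.7] [1.5, -0.2, -2.0]
6 [7.6, 27.2, 42.8] [1.7, -0.2, -2.4]
7 [8.9, 31.8, 50.0] [2.0, -0.2, -2.9]
turn [7.1, 48.4, 103.5] | 114.5 shift [2.86, -0.48, -3.4]
55.841066049104704
```

{"fn": "apply_moves", "kwargs": {
  "plan": [
    [[1,4,7],[0.3,0,-0.4],255],
    [[2,8,14],[0.6,0,-0.8],255],
    [[4,13,20],[1,0,-1.2],255],
    [[5,17,27],[1.2,0,-1.6],255],
    [[6,21,33],[1.5,0,-2],255]
  ]
}}

```text
time: 4.25
position: [0.5008, -0.2204, 0.1806]
ee_rot: [0.124, 0.877, 0.461, -0.061]
wrist_force: [-0.2, -1.2, -2.2]
gripper_width: 0.0445
```

```bash
python3 - <<'E'
from st import *
o=st()
R=mk([-.174,-.985,0],[.492,-.087,-.866])
path(o,[.50,-.20,.17],R,10)
E
```

```text
t 4.25 pos [ 0.501 -0.22   0.181] grasp [ 0.501 -0.222  0.175] x [ 0.568  0.793 -0.221] y [ 0.823 -0.545  0.162] z [ 0.008 -0.274 -0.962] 
q [ 0.443  0.381 -0.387  1.922  0.539  0.907 -0.867] F [-0.226 -1.209 -2.21 ] w 0.044544295537217254
1 [-0.2, 3.2, 6.8] [0.2, -0.2, -0.0]
2 [-0.3, 6.5, 13.6] [0.3, -0.3, -0.0]
3 [-0.5, 9.7, 20.4] [0.5, -0.5, -0.0]
4 [-0.7, 13.0, 27.1] [0.6, -0.6, -0.0]
5 [-0.8, 16.2, 33.9] [0.8, -0.8, -0.0]
6 [-1.0, 19.5, 40.7] [0.9, -0.9, -0.0]
7 [-1.2, 22.7, 47.5] [1.1, -1.1, -0.0]
8 [-1.4, 26.0, 54.3] [1.3, -1.2, -0.0]
9 [-1.5, 29.2, 61.1] [1.4, -1.4, -0.0]
10 [-1.7, 32.5, 67.9] [1.6, -1.5, -0.1]
```

{"fn": "apply_moves", "kwargs": {
  "plan": [
    [[0,3,7],[0.2,-0.2,0],255],
    [[0,7,14],[0.3,-0.3,0],255],
    [[-1,10,21],[0.5,-0.5,0],255],
    [[-1,13,28],[0.6,-0.6,0],255],
    [[-1,16,35],[0.8,-0.8,0],255]
  ]
}}

```text
time: 4.75
position: [0.4982, -0.21, 0.1773]
ee_rot: [0.08, 0.973, 0.189, 0.104]
wrist_force: [-0.0, 0.6, -1.7]
gripper_width: 0.0448
```

```bash
python3 - <<'E'
from st import *
o=st()
R=mk([-.174,-.985,0],[.492,-.087,-.866])
path(o,[.50,-.20,.13],R,5)
E
```

```text
t 4.75 pos [ 0.498 -0.21   0.177] grasp [ 0.5   -0.211  0.171] x [0.907 0.385 0.172] y [ 0.352 -0.915  0.196] z [ 0.233 -0.117 -0.966] 
q [ 0.559  0.286 -0.354  2.067  0.298  0.568 -1.187] F [-0.009  0.597 -1.687] w 0.04481987102953872
1 [-0.1, 3.3, 6.6] [-0.1, -0.4, 0.8]
2 [-0.1, 6.5, 13.2] [-0.2, -0.7, 1.6]
3 [-0.2, 9.8, 19.8] [-0.3, -1.1, 2.3]
4 [-0.2, 13.0, 26.4] [-0.3, -1.5, 3.1]
5 [-0.3, 16.3, 33.0] [-0.4, -1.8, 3.9]
```

{"fn": "apply_moves", "kwargs": {
  "plan": [
    [[0,3,7],[-0.1,-0.4,0.8],255],
    [[0,7,13],[-0.2,-0.7,1.6],255],
    [[0,10,20],[-0.3,-1.1,2.3],255],
    [[0,13,26],[-0.3,-1.5,3.1],255],
    [[0,16,33],[-0.4,-1.8,3.9],255]
  ]
}}

```text
time: 5.25
position: [0.4919, -0.202, 0.1382]
ee_rot: [0.033, 0.973, -0.039, 0.225]
wrist_force: [-0.4, -0.4, -1.9]
gripper_width: 0.0445
```

```bash
python3 - <<'E'
from st import *
o=st()
R=mk([-.174,-.985,0],[.492,-.087,-.866])
path(o,[.50,-.20,.05],R,1)
c=camera("scene");np.savez("s3.npz",**c)
crop(c,230,110,140,120,5,"pics/s3.png")
E
```

```text
t 5.25 pos [ 0.492 -0.202  0.138] grasp [ 0.494 -0.203  0.133] x [ 0.896 -0.06   0.44 ] y [-0.09  -0.995  0.047] z [ 0.435 -0.082 -0.897] 
q [ 0.625  0.297 -0.351  2.281  0.349  0.132 -1.674] F [-0.406 -0.407 -1.903] w 0.04450298789352758
1 [0.1, 3.7, 5.5] [-3.2, -0.7, 7.6]
```

View pics/s3.png

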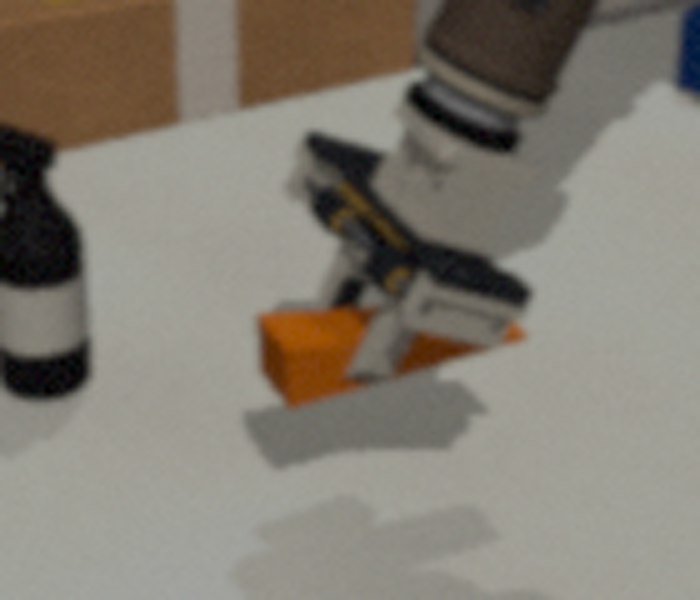

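```bash
python3 - <<'E'
from st import *
o=get_obs()
R=mk([-.174,-.985,0],[.492,-.087,-.866])
path(o,[.59,-.21,.10],R,5)
E
```

```text
1 [0.1, 0.8, 1.1] [1.4, -0.1, 1.4]
2 [0.1, 1.5, 2.3] [2.9, -0.2, 2.9]
3 [0.2, 2.3, 3.4] [4.3, -0.2, 4.3]
4 [0.2, 3.0, 4.5] [5.7, -0.3, 5.7]
5 [0.3, 3.8, 5.7] [7.2, -0.4, 7.1]
```

{"fn": "apply_moves", "kwargs": {
  "plan": [
    [[0,1,1],[2,-0.1,1.4],255],
    [[0,2,2],[4,-0.2,2.9],255],
    [[0,2.5,3.5],[6,-0.2,4.3],255],
    [[0,3,4.5],[7.2,-0.3,5.7],255],
    [[0,4,5.5],[7.2,-0.4,7],255]
  ]
}}

```text
time: 5.8
position: [0.5901, -0.2093, 0.1148]
ee_rot: [0.026, 0.963, -0.076, 0.257]
wrist_force: [-0.3, 0.5, -1.1]
gripper_width: 0.0445
```

```bash
python3 - <<'E'
from st import *
o=st()
R=mk([-.174,-.985,0],[.492,-.087,-.866])
path(o,[.59,-.21,.05],R,1)
c=camera("scene");np.savez("s4.npz",**c)
crop(c,210,120,140,120,5,"pics/s4.png")
E
```

```text
t 5.8 pos [ 0.59  -0.209  0.115] grasp [ 0.593 -0.21   0.11 ] x [ 0.857 -0.133  0.499] y [-0.16  -0.987  0.011] z [ 0.491 -0.089 -0.867] 
q [ 0.572  0.457 -0.369  2.143  1.193  0.118 -2.609] F [-0.342  0.537 -1.123] w 0.04446483579489116
1 [0.1, 0.1, 1.0] [-3.2, 0.0, 5.0]
```

View pics/s4.png

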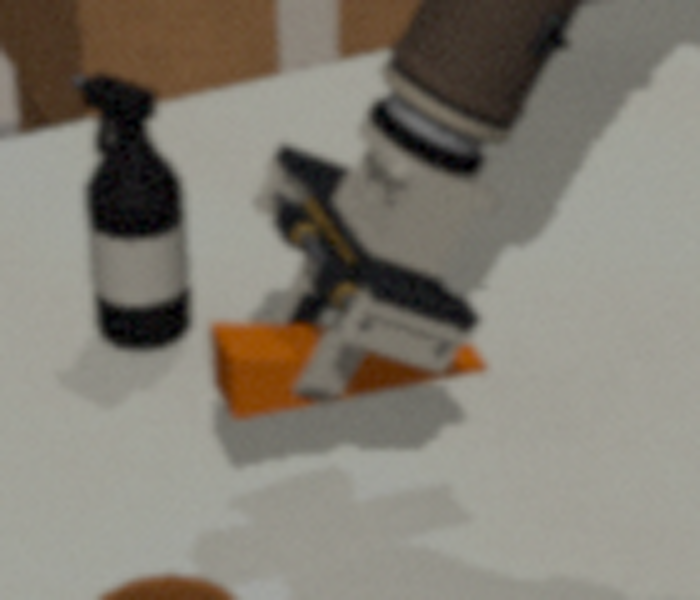

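```bash
python3 - <<'E'
from st import *
o=get_obs()
R=mk([-.174,-.985,0],[.492,-.087,-.866])
path(o,[.67,-.22,.11],R,5)
E
```

```text
1 [0.0, 0.0, 0.2] [1.4, -0.1, 0.8]
2 [0.1, 0.0, 0.4] [2.8, -0.1, 1.5]
3 [0.1, 0.1, 0.6] [4.1, -0.2, 2.3]
4 [0.2, 0.1, 0.8] [5.5, -0.2, 3.0]
5 [0.2, 0.1, 1.0] [6.9, -0.3, 3.8]
```

{"fn": "apply_moves", "kwargs": {
  "plan": [
    [[0,0,0],[1.4,0,0.8],255],
    [[0,0,0],[2.8,-0.1,1.5],255],
    [[0,0,0],[4.1,-0.2,2.3],255],
    [[0,0,0],[5.5,-0.2,3],255],
    [[0,0,0],[6.9,-0.3,3.8],255]
  ]
}}

```text
time: 6.35
position: [0.6657, -0.2195, 0.1158]
ee_rot: [0.026, 0.964, -0.076, 0.255]
wrist_force: [-0.6, -0.0, -1.1]
gripper_width: 0.0451
```

```bash
python3 - <<'E'
from st import *
o=st()
R=mk([-.174,-.985,0],[.492,-.087,-.866])
path(o,[.66,-.22,.06],R,1)
E
```

```text
t 6.35 pos [ 0.666 -0.22   0.116] grasp [ 0.669 -0.22   0.111] x [ 0.859 -0.133  0.495] y [-0.16  -0.987  0.012] z [ 0.487 -0.089 -0.869] 
q [ 0.65   0.575 -0.534  1.954  1.038  0.278 -2.418] F [-0.585 -0.014 -1.117] w 0.04507291153508939
1 [0.2, 0.3, 1.0] [-3.3, 0.1, 4.0]
```

{"fn": "apply_moves", "kwargs": {
  "plan": [
    [[0,0,0],[-0.6,0,0.9],255],
    [[0,0,0],[-1.3,0,1.9],255],
    [[0,0,0.5],[-2,0,2.8],255],
    [[0,0.5,1],[-2.7,0.1,3.5],255],
    [[0,0.5,1],[-3.3,0.1,4],255]
  ]
}}

```text
time: 6.85
position: [0.6584, -0.2219, 0.0685]
ee_rot: [0.024, 0.963, -0.083, 0.254]
wrist_force: [0.2, -0.8, -1.8]
gripper_width: 0.0446
```

```bash
python3 - <<'E'
from st import *
o=st()
R=mk([-.174,-.985,0],[.498,-.088,-.8626])
path(o,[.655,-.22,.032],R,1)
c=camera("scene");np.savez("s5.npz",**c)
crop(c,190,130,140,120,5,"pics/s5.png")
E
```

```text
t 6.85 pos [ 0.658 -0.222  0.068] grasp [ 0.661 -0.222  0.063] x [ 0.857 -0.147  0.494] y [-0.172 -0.985  0.005] z [ 0.486 -0.089 -0.87 ] 
q [ 0.487  0.604 -0.296  2.008  1.309  0.119 -2.734] F [ 0.153 -0.801 -1.792] w 0.04457879341555355
1 [0.2, 0.8, 0.2] [-2.1, -0.1, 2.4]
```

View pics/s5.png

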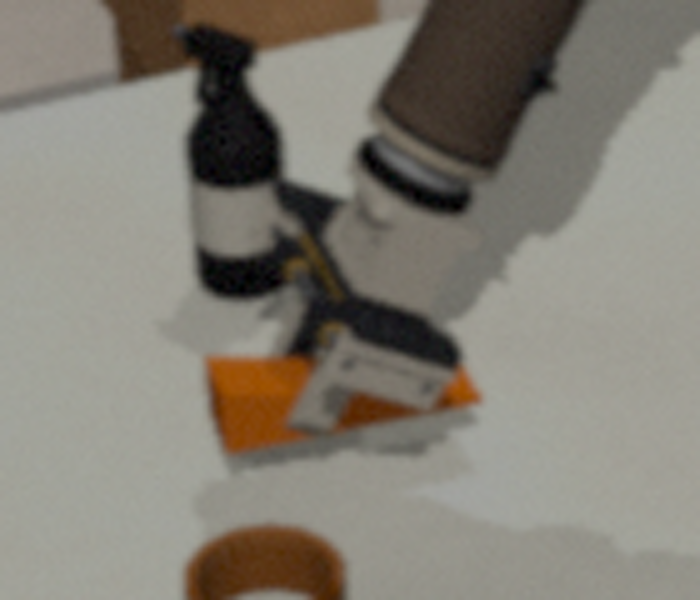

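```bash
python3 - <<'E'
from st import *
o=get_obs()
a=np.radians(-65);y=[np.cos(a),np.sin(a),0];h=a+np.pi/2
R=mk(y,[.506*np.cos(h),.506*np.sin(h),-.8626])
path(o,[.61,-.21,.085],R,5)
E
```

```text
1 [3.5, 0.2, -6.0] [-0.7, -0.0, -0.9]
2 [7.0, 0.3, -12.1] [-1.4, -0.0, -1.8]
3 [10.5, 0.5, -18.1] [-2.1, -0.1, -2.7]
4 [14.1, 0.6, -24.2] [-2.8, -0.1, -3.6]
5 [17.6, 0.8, -30.2] [-3.5, -0.1, -4.5]
```

{"fn": "apply_moves", "kwargs": {
  "plan": [
    [[3.5,0,-6],[0,0,-1.8],255],
    [[7,0,-12],[-1,0,-2.7],255],
    [[10.5,0.5,-18],[-2,0,-3.2],255],
    [[14,0.5,-24],[-2.8,0,-3.8],255],
    [[17.5,1,-30],[-3.5,0,-4.5],255]
  ]
}}

```text
time: 7.4
position: [0.6088, -0.2122, 0.0918]
ee_rot: [-0.047, 0.95, 0.172, 0.258]
wrist_force: [0.1, 0.7, -3.3]
gripper_width: 0.0447
```

```bash
python3 - <<'E'
from st import *
o=st()
a=np.radians(-65);y=[np.cos(a),np.sin(a),0];h=a+np.pi/2
R=mk(y,[.506*np.cos(h),.506*np.sin(h),-.8626])
path(o,[.61,-.21,.035],R,1)
E
```

```text
t 7.4 pos [ 0.609 -0.212  0.092] grasp [ 0.612 -0.211  0.087] x [0.808 0.301 0.507] y [ 0.35  -0.937 -0.001] z [ 0.474  0.179 -0.862] 
q [ 1.171  0.828 -1.078  1.967  0.957  0.418 -1.626] F [ 0.104  0.734 -3.27 ] w 0.044674071190633165
1 [2.2, -0.1, -3.9] [-2.7, -0.1, 4.4]
```

{"fn": "apply_moves", "kwargs": {
  "plan": [
    [[0.5,0,-1],[-0.6,0,1],255],
    [[1,0,-2],[-1.2,0,2],255],
    [[1.5,0,-3],[-1.8,0,3],255],
    [[2,0,-4],[-2.3,0,3.8],255],
    [[2,0,-4],[-2.7,-0.1,4.4],255]
  ]
}}

```text
time: 7.9
position: [0.6084, -0.2105, 0.0368]
ee_rot: [-0.054, 0.943, 0.207, 0.255]
wrist_force: [0.3, 0.1, -1.9]
gripper_width: 0.0445
```

```bash
python3 - <<'E'
from st import *
o=st()
a=np.radians(-65);y=[np.cos(a),np.sin(a),0];h=a+np.pi/2
R=mk(y,[.506*np.cos(h),.506*np.sin(h),-.8626])
path(o,[.61,-.21,.025],R,1)
c=camera("scene");np.savez("s6.npz",**c)
crop(c,190,130,140,120,5,"pics/s6.png")
E
```

```text
t 7.9 pos [ 0.608 -0.21   0.037] grasp [ 0.611 -0.209  0.032] x [0.784 0.364 0.504] y [ 0.419 -0.908  0.004] z [ 0.459  0.208 -0.864] 
q [ 1.13   0.907 -1.003  1.972  1.051  0.361 -1.602] F [ 0.326  0.115 -1.911] w 0.04447956726978155
1 [0.3, 0.2, -0.1] [-0.5, 0.0, 0.5]
```

View pics/s6.png

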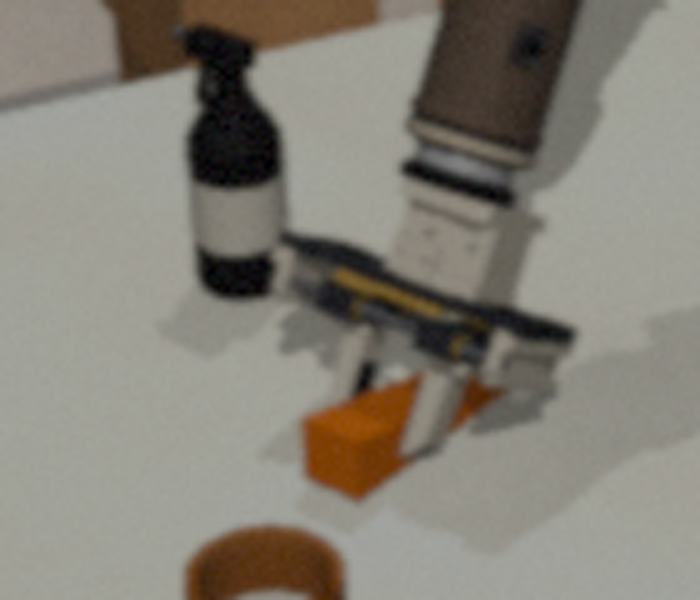

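{"fn": "apply_moves", "kwargs": {
  "plan": [
    [[0,0,0],[-0.1,0,0.17],255],
    [[0,0,0],[-0.2,0,0.35],255],
    [[0,0,0],[-0.25,0,0.43],255],
    [[0,0,0],[-0.3,0,0.5],255],
    [[0,0,0],[-0.3,0,0.5],255]
  ]
}}

```text
time: 8.45
position: [0.6082, -0.2117, 0.0324]
ee_rot: [-0.054, 0.943, 0.206, 0.256]
wrist_force: [0.3, -0.2, -2.5]
gripper_width: 0.0449
```

```bash
python3 - <<'E'
from st import *
o=st()
E
```

```text
t 8.45 pos [ 0.608 -0.212  0.032] grasp [ 0.611 -0.21   0.027] x [0.784 0.362 0.505] y [ 0.417 -0.909  0.004] z [ 0.46   0.207 -0.863] 
q [ 1.126  0.909 -0.99   1.974  1.063  0.349 -1.611] F [ 0.254 -0.187 -2.526] w 0.044856763869280815
```

{"fn": "apply_moves", "kwargs": {
  "plan": [
    [[0,0,0],[-0.05,0,0.08],255],
    [[0,0,0],[-0.1,0,0.17],255],
    [[0,0,0],[-0.15,0,0.25],255],
    [[0,0,0],[-0.15,0,0.25],255],
    [[0,0,0],[-0.15,0,0.25],255]
  ]
}}

```text
time: 8.95
position: [0.6085, -0.2116, 0.03]
ee_rot: [-0.054, 0.943, 0.207, 0.256]
wrist_force: [-2.7, -0.8, 5.6]
gripper_width: 0.0445
```

```bash
python3 - <<'E'
from st import *
o=st()
c=camera("scene");np.savez("s7.npz",**c)
crop(c,220,170,80,80,7,"pics/s7.png")
c=camera("wrist");np.savez("w7.npz",**c);cv2.imwrite("pics/w7.png",c["frame"][:,:,::-1])
E
```

```text
t 8.95 pos [ 0.608 -0.212  0.03 ] grasp [ 0.611 -0.21   0.025] x [0.783 0.362 0.505] y [ 0.417 -0.909  0.005] z [ 0.461  0.207 -0.863] 
q [ 1.121  0.91  -0.983  1.975  1.069  0.342 -1.617] F [-2.662 -0.823  5.555] w 0.04448593993790312
```

View pics/s7.png

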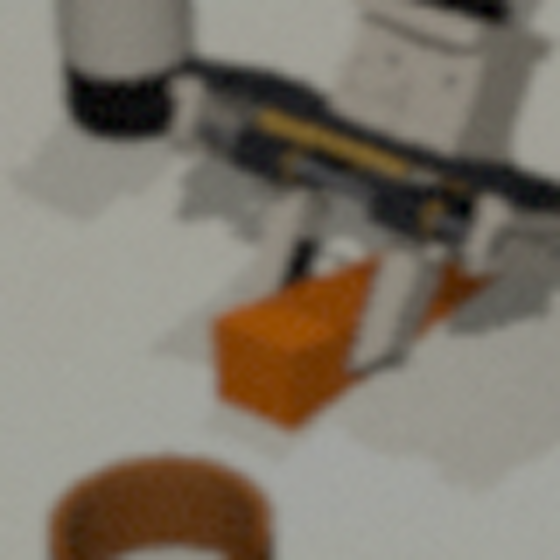

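View pics/w7.png

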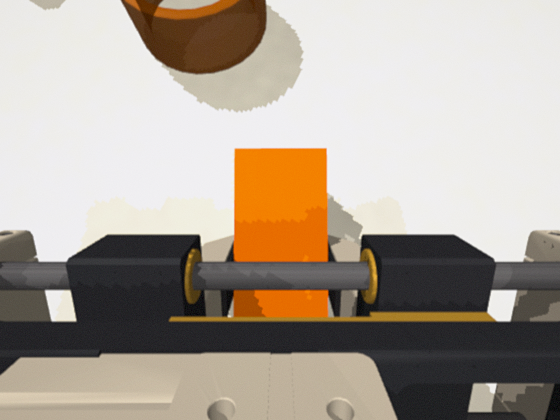

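{"fn": "apply_moves", "kwargs": {
  "plan": [
    [[0,0,0],[0,0,0],115],
    [[0,0,0],[0,0,0],90],
    [[0,0,0],[0,0,0],60],
    [[0,0,0],[0,0,0],30],
    [[0,0,0],[0,0,0],0]
  ]
}}

```text
time: 9.55
position: [0.6081, -0.2116, 0.0294]
ee_rot: [-0.054, 0.943, 0.207, 0.256]
wrist_force: [-1.0, 0.6, 0.2]
gripper_width: 0.0776
```

{"fn": "apply_moves", "kwargs": {
  "plan": [
    [[0,0,0],[0,0,0],0],
    [[0,0,0],[0,0,0],0],
    [[0,0,0],[0,0,0],0],
    [[0,0,0],[0,0,-0.3],0],
    [[0,0,0],[0,0,-1.5],0]
  ]
}}

```text
time: 10.05
position: [0.601, -0.2142, 0.042]
ee_rot: [-0.054, 0.943, 0.207, 0.255]
wrist_force: [0.1, -0.0, -0.1]
gripper_width: 0.0916
```

```bash
python3 - <<'E'
from st import *
o=st()
E
```

```text
t 10.05 pos [ 0.601 -0.214  0.042] grasp [ 0.604 -0.213  0.037] x [0.784 0.363 0.504] y [ 0.418 -0.909  0.004] z [ 0.459  0.208 -0.864] 
q [ 1.156  0.902 -1.022  1.98   1.04   0.371 -1.585] F [ 0.105 -0.018 -0.147] w 0.09162993106366586
```

Back out further along the tool, then look at it.

{"fn": "apply_moves", "kwargs": {
  "plan": [
    [[0,0,0],[0,0,-3],0],
    [[0,0,0],[0,0,-7],0],
    [[0,0,0],[0,0,-11],0],
    [[0,0,0],[0,0,-15],0],
    [[0,0,0],[0,0,-18],0]
  ]
}}

```text
time: 10.55
position: [0.5179, -0.2522, 0.1998]
ee_rot: [-0.054, 0.943, 0.206, 0.257]
wrist_force: [0.1, -0.0, 0.1]
gripper_width: 0.0915
```

```bash
python3 - <<'E'
from st import *
o=st()
for n in ["scene","top","wrist"]:
    c=camera(n);np.savez(n[0]+"8.npz",**c);cv2.imwrite(f"pics/{n}8.png",c["frame"][:,:,::-1])
s=load("s8.npz");t=load("t8.npz")
crop(s,200,160,110,80,7,"pics/s8c.png");crop(t,270,190,110,80,7,"pics/t8c.png")
E
```

```text
t 10.55 pos [ 0.518 -0.252  0.2  ] grasp [ 0.521 -0.251  0.195] x [0.783 0.362 0.506] y [ 0.417 -0.909  0.005] z [ 0.462  0.207 -0.863] 
q [ 1.499  0.662 -1.261  1.968  0.427  0.587 -1.019] F [ 0.115 -0.015  0.121] w 0.09150528889696061
```

View pics/s8c.png

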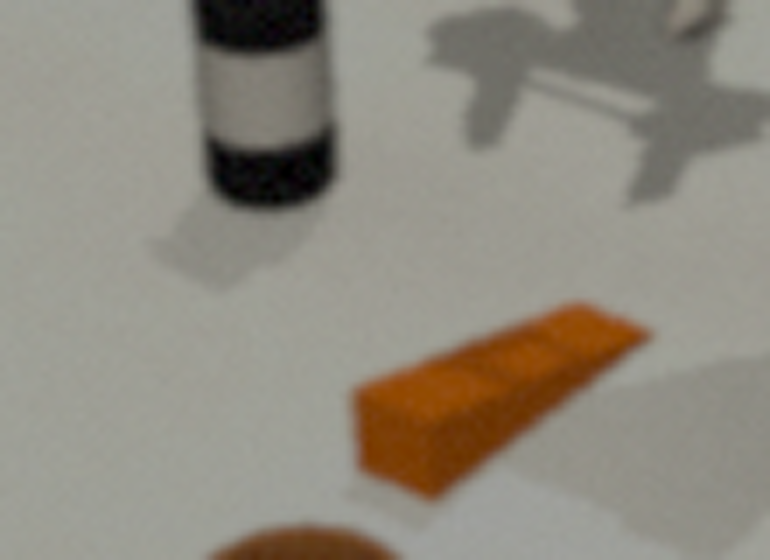

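View pics/t8c.png

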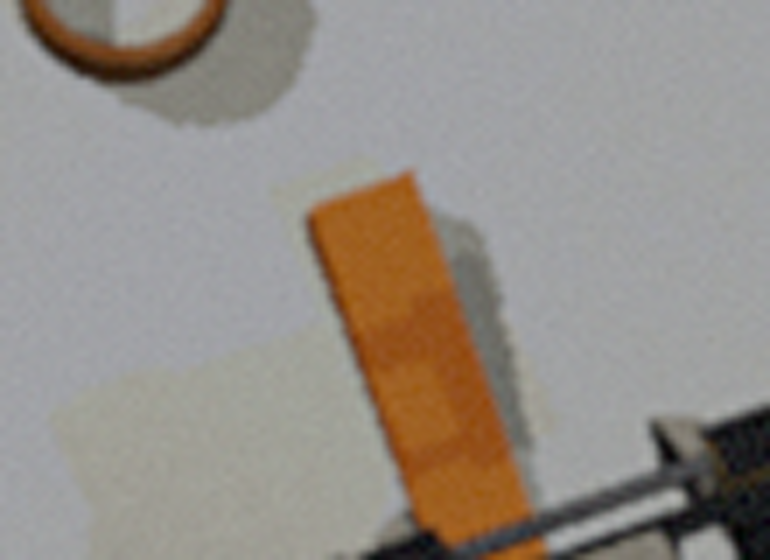

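View pics/wrist8.png

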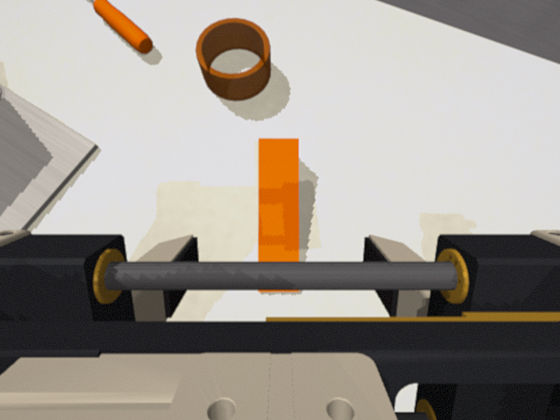

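```bash
python3 - <<'E'
from st import *
o=get_obs()
t=load("t8.npz");w=load("w8.npz");s=load("s8.npz")
T=lambda x,y:((x+.5)/7-.5+270,(y+.5)/7-.5+190)
S=lambda x,y:((x+.5)/7-.5+200,(y+.5)/7-.5+160)
print("top",plane(t,T(310,213),.044),plane(t,T(412,172),.044))
print("wrist",plane(w,(258.5,138.5),.044),plane(w,(298.5,138.5),.044))
print("scene bottom",plane(s,S(433,500),0),plane(s,S(360,470),0), "tip",plane(s,S(652,335),0))
print("pred heel",np.array([.611,-.21])+.055*np.array([.909,.417]))
a=np.radians(115);y=[np.cos(a),np.sin(a),0];h=np.radians(-155.4)
for tl in (0,20):
    s_=np.sin(np.radians(tl));R=mk(y,[s_*np.cos(h),s_*np.sin(h),-np.cos(np.radians(tl))])
    path(o,[.64,-.20,.20],R,1)
E
```

```text
top [ 0.651 -0.169  0.044] [ 0.671 -0.208  0.044]
wrist [ 0.652 -0.168  0.044] [ 0.67  -0.208  0.044]
scene bottom [ 0.649 -0.17   0.   ] [ 0.668 -0.206  0.   ] tip [ 0.5   -0.238  0.   ]
pred heel [ 0.661 -0.187]
1 [-46.9, -0.9, 173.4] [11.8, 0.2, 6.1]
1 [-76.3, -1.0, 162.6] [12.0, 0.2, 6.3]
```

```bash
cat >> h.py <<'E'
def ori(yawy,tilt,head):
    a,h,t=np.radians([yawy,head,tilt]);return mk([np.cos(a),np.sin(a),0],[np.sin(t)*np.cos(h),np.sin(t)*np.sin(h),-np.cos(t)])
E
python3 - <<'E'
from st import *
o=get_obs()
path(o,[.57,-.21,.21],ori(-40,5,30),5)
E
```

```text
1 [1.3, -4.9, -4.9] [1.3, -0.4, 0.4]
2 [2.6, -9.9, -9.9] [2.6, -0.7, 0.7]
3 [3.9, -14.8, -14.8] [3.8, -1.1, 1.1]
4 [5.2, -19.8, -19.8] [5.1, -1.4, 1.4]
5 [6.5, -24.7, -24.7] [6.4, -1.8, 1.8]
```

{"fn": "apply_moves", "kwargs": {
  "plan": [
    [[1,-5,-5],[1.3,-0.4,0.4],0],
    [[3,-10,-10],[2.6,-0.7,0.7],0],
    [[4,-15,-15],[3.8,-1,1],0],
    [[5,-20,-20],[5,-1.4,1.4],0],
    [[6.5,-25,-25],[6.4,-1.8,1.8],0]
  ]
}}

```text
time: 11.2
position: [0.5696, -0.2086, 0.2135]
ee_rot: [-0.004, 0.904, 0.426, 0.039]
wrist_force: [1.1, 0.6, -0.5]
gripper_width: 0.092
```

```bash
python3 - <<'E'
from st import *
o=st()
path(o,[.60,-.21,.21],ori(0,3,-155),1)
E
```

```text
t 11.2 pos [ 0.57  -0.209  0.214] grasp [ 0.57  -0.208  0.208] x [0.634 0.77  0.073] y [ 0.77  -0.637  0.026] z [ 0.066  0.04  -0.997] 
q [ 0.998  0.667 -1.115  1.651  0.606  1.155 -0.935] F [ 1.123  0.64  -0.469] w 0.09196133822160414
1 [5.0, -5.6, -39.4] [1.9, 2.4, -0.0]
```

{"fn": "apply_moves", "kwargs": {
  "plan": [
    [[1,-1,-8],[0.4,0.5,0],0],
    [[2,-2,-16],[0.8,1,0],0],
    [[3,-3,-24],[1.2,1.5,0],0],
    [[4,-4,-32],[1.6,2,0],0],
    [[5,-5.5,-40],[2,2.4,0],0]
  ]
}}

```text
time: 11.7
position: [0.6009, -0.209, 0.2148]
ee_rot: [-0.009, 0.703, 0.711, -0.022]
wrist_force: [-0.3, -0.8, -0.1]
gripper_width: 0.0916
```

```bash
python3 - <<'E'
from st import *
o=st()
path(o,[.61,-.21,.19],ori(40,3,-155),1)
E
```

```text
t 11.7 pos [ 0.601 -0.209  0.215] grasp [ 0.601 -0.209  0.209] x [-0.012  1.    -0.018] y [ 0.999  0.011 -0.044] z [-0.044 -0.018 -0.999] 
q [ 0.891  0.792 -1.18   1.495  0.742  1.4   -0.335] F [-0.296 -0.781 -0.116] w 0.09163749376412288
1 [0.3, -0.2, -39.4] [-0.1, 1.0, 1.8]
```

{"fn": "apply_moves", "kwargs": {
  "plan": [
    [[0,0,-8],[0,0.2,0.3],0],
    [[0,0,-16],[0,0.4,0.6],0],
    [[0,0,-24],[0,0.6,1],0],
    [[0,0,-32],[0,0.8,1.4],0],
    [[0,0,-40],[0,1,1.8],0]
  ]
}}

```text
time: 12.2
position: [0.61, -0.2086, 0.1964]
ee_rot: [-0.016, 0.417, 0.909, -0.017]
wrist_force: [-0.4, -0.5, 0.8]
gripper_width: 0.0919
```

```bash
python3 - <<'E'
from st import *
o=st()
path(o,[.62,-.21,.17],ori(80,6,-155),1)
E
```

```text
t 12.2 pos [ 0.61  -0.209  0.196] grasp [ 0.61  -0.209  0.19 ] x [-0.652  0.758  0.015] y [ 0.757  0.652 -0.044] z [-0.043 -0.017 -0.999] 
q [ 0.892  0.851 -1.226  1.493  0.808  1.414  0.323] F [-0.385 -0.454  0.831] w 0.09190249938460385
1 [2.9, 1.9, -39.4] [-0.8, 0.8, 2.0]
```

{"fn": "apply_moves", "kwargs": {
  "plan": [
    [[0.5,0.5,-8],[-0.2,0.2,0.3],0],
    [[1,1,-16],[-0.4,0.4,0.6],0],
    [[2,1,-24],[-0.5,0.5,1],0],
    [[2.5,2,-32],[-0.6,0.6,1.4],0],
    [[3,2,-40],[-0.8,0.8,1.8],0]
  ]
}}

```text
time: 12.7
position: [0.6205, -0.2101, 0.1778]
ee_rot: [-0.047, 0.081, 0.995, -0.027]
wrist_force: [0.0, -0.1, 0.7]
gripper_width: 0.092
```

```bash
python3 - <<'E'
from st import *
o=st()
u=np.array([-.909,-.417])
g=np.array([.661,-.188])+u*.025
R=ori(114.6,20,-155.4);zz=R.as_matrix()[:,2]
path(o,np.r_[g,.026]-zz*.10,R,1)
E
```

```text
t 12.7 pos [ 0.621 -0.21   0.178] grasp [ 0.62  -0.21   0.172] x [-0.982  0.163  0.09 ] y [ 0.158  0.986 -0.061] z [-0.098 -0.045 -0.994] 
q [ 0.842  0.918 -1.237  1.442  0.87   1.498  0.989] F [ 0.011 -0.148  0.671] w 0.09201809382395881
1 [4.1, 13.4, -33.7] [-5.0, 3.8, 4.6]
```

{"fn": "apply_moves", "kwargs": {
  "plan": [
    [[1,3,-7],[-1,0.8,0],0],
    [[2,6,-14],[-2,1.6,0.5],0],
    [[2.5,8,-21],[-3,2.4,1.5],0],
    [[3.5,11,-28],[-4,3.2,3],0],
    [[4,13.5,-34],[-5,3.8,4.5],0]
  ]
}}

```text
time: 13.2
position: [0.6719, -0.1821, 0.126]
ee_rot: [-0.171, -0.212, 0.961, -0.036]
wrist_force: [0.2, -0.1, 0.5]
gripper_width: 0.0916
```

```bash
python3 - <<'E'
from st import *
o=st()
u=np.array([-.909,-.417])
g=np.array([.661,-.188])+u*.025
R=ori(114.6,20,-155.4)
path(o,np.r_[g,.028],R,1)
c=camera("wrist");np.savez("w9.npz",**c);cv2.imwrite("pics/w9.png",c["frame"][:,:,::-1])
E
```

```text
t 13.2 pos [ 0.672 -0.182  0.126] grasp [ 0.67  -0.183  0.12 ] x [-0.851 -0.395  0.345] y [-0.42   0.907  0.003] z [-0.314 -0.143 -0.939] 
q [ 0.586  1.107 -1.182  1.165  0.982  1.788  1.559] F [ 0.248 -0.131  0.468] w 0.09159527922973272
1 [0.1, -0.2, 0.3] [0.1, -0.1, 9.9]
```

View pics/w9.png

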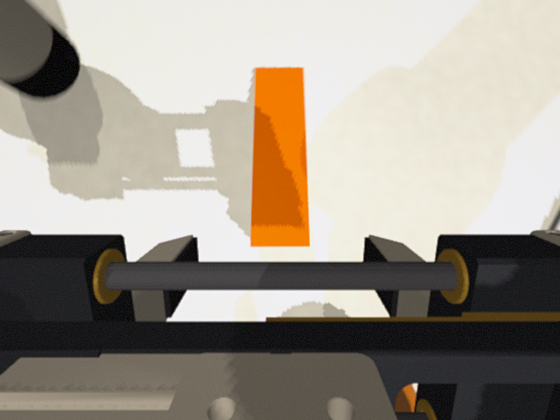

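{"fn": "apply_moves", "kwargs": {
  "plan": [
    [[0,0,0],[0,0,2.5],0],
    [[0,0,0],[0,0,5],0],
    [[0,0,0],[0,-0.1,7.5],0],
    [[0,0,0],[0.1,-0.1,9],0],
    [[0,0,0],[0.1,-0.1,9.8],0]
  ]
}}

```text
time: 13.75
position: [0.6392, -0.1986, 0.0348]
ee_rot: [-0.171, -0.209, 0.962, -0.036]
wrist_force: [0.4, -1.1, -0.4]
gripper_width: 0.092
```

```bash
python3 - <<'E'
from st import *
o=st()
path(o,np.r_[.638,-.198,.027],ori(114.6,20,-155.4),1)
E
```

```text
t 13.75 pos [ 0.639 -0.199  0.035] grasp [ 0.637 -0.199  0.029] x [-0.855 -0.39   0.343] y [-0.414  0.91   0.002] z [-0.313 -0.14  -0.939] 
q [ 0.653  1.176 -1.154  1.316  1.036  1.652  1.493] F [ 0.388 -1.051 -0.393] w 0.09204669294912492
1 [0.2, -0.1, -0.1] [-0.2, 0.1, 0.2]
```

{"fn": "apply_moves", "kwargs": {
  "plan": [
    [[0,0,0],[-0.1,0.1,0.2],100],
    [[0,0,0],[-0.1,0.1,0.2],160],
    [[0,0,0],[-0.1,0.1,0.2],255],
    [[0,0,0],[-0.1,0.1,0.2],255],
    [[0,0,0],[-0.1,0.1,0.2],255]
  ],
  "newtons": 50
}}

```text
time: 14.25
position: [0.6405, -0.197, 0.0351]
ee_rot: [-0.169, -0.209, 0.962, -0.036]
wrist_force: [-0.4, -0.2, -0.3]
gripper_width: 0.0562
```

{"fn": "apply_moves", "kwargs": {
  "plan": [
    [[0,0,0],[0,0,0],255],
    [[0,0,0],[0,0,0],255],
    [[0,0,0],[0,0,0],255],
    [[0,0,0],[0,0,0],255],
    [[0,0,0],[0,0,0],255]
  ]
}}

```text
time: 14.75
position: [0.6402, -0.1972, 0.0347]
ee_rot: [-0.17, -0.209, 0.962, -0.036]
wrist_force: [0.4, 0.2, 2.6]
gripper_width: 0.0448
```

```bash
python3 - <<'E'
from st import *
o=st()
path(o,o["position"]+[-.03,.02,.07],qR(o["ee_rot"]),1,False)
E
```

```text
t 14.75 pos [ 0.64  -0.197  0.035] grasp [ 0.638 -0.198  0.029] x [-0.855 -0.391  0.341] y [-0.415  0.91   0.002] z [-0.311 -0.14  -0.94 ] 
q [ 0.652  1.176 -1.154  1.316  1.036  1.65   1.492] F [0.362 0.234 2.583] w 0.044764390960809565
1 [0.0, 0.0, 0.0] [4.2, 3.1, -5.9]
```

{"fn": "apply_moves", "kwargs": {
  "plan": [
    [[0,0,0],[0.5,0.2,-0.9],255],
    [[0,0,0],[1.4,0.9,-2.4],255],
    [[0,0,0],[2.4,1.6,-4],255],
    [[0,0,2],[3.4,2.4,-5.2],255],
    [[0,0,7],[4.2,3.1,-5.9],255]
  ]
}}

```text
time: 15.25
position: [0.6095, -0.176, 0.1073]
ee_rot: [-0.166, -0.15, 0.974, -0.046]
wrist_force: [-0.1, -0.7, -1.5]
gripper_width: 0.0447
```

```bash
python3 - <<'E'
from st import *
o=st()
path(o,[.58,-.15,.11],ori(72,17,162),1)
path(o,[.58,-.15,.11],ori(67,12,157),1)
E
```

```text
t 15.25 pos [ 0.609 -0.176  0.107] grasp [ 0.608 -0.177  0.102] x [-0.9   -0.276  0.337] y [-0.307  0.951 -0.04 ] z [-0.31  -0.14  -0.941] 
q [ 0.671  1.056 -1.179  1.387  0.937  1.676  1.341] F [-0.146 -0.699 -1.462] w 0.04466120264155164
1 [-13.4, -1.9, 33.4] [2.1, 3.2, -0.3]
1 [-13.3, -6.6, 38.8] [2.1, 3.3, -0.3]
```

{"fn": "apply_moves", "kwargs": {
  "plan": [
    [[-3,0,7],[0.4,0.6,0],255],
    [[-5,-1,13],[0.8,1.2,0],255],
    [[-8,-1,20],[1.2,1.9,-0.1],255],
    [[-11,-1.5,27],[1.7,2.6,-0.2],255],
    [[-13.5,-2,33.5],[2.1,3.2,-0.3],255]
  ]
}}

```text
time: 15.75
position: [0.5814, -0.1514, 0.1148]
ee_rot: [-0.146, 0.158, 0.976, 0.024]
wrist_force: [-0.8, 0.0, -0.9]
gripper_width: 0.0447
```

```bash
python3 - <<'E'
from st import *
o=st()
path(o,[.54,-.11,.11],ori(33,20,123),1)
E
```

```text
t 15.75 pos [ 0.581 -0.151  0.115] grasp [ 0.58  -0.151  0.109] x [-0.908  0.302  0.292] y [0.316 0.949 0.001] z [-0.277  0.093 -0.956] 
q [ 0.784  1.004 -1.17   1.456  0.728  1.516  0.818] F [-0.755  0.004 -0.944] w 0.04465092037672521
1 [-12.2, 2.9, 36.6] [4.9, 2.5, 1.4]
```

{"fn": "apply_moves", "kwargs": {
  "plan": [
    [[-2.5,0.5,7],[1,0.5,0.3],255],
    [[-5,1,15],[2,1,0.6],255],
    [[-7.5,2,22],[3,1.5,0.9],255],
    [[-10,2.5,29],[4,2,1.2],255],
    [[-12,3,36.5],[4.9,2.5,1.4],255]
  ]
}}

```text
time: 16.25
position: [0.5403, -0.112, 0.1153]
ee_rot: [-0.155, 0.469, 0.866, 0.081]
wrist_force: [-0.6, 1.4, -2.0]
gripper_width: 0.0449
```

```bash
python3 - <<'E'
from st import *
o=st()
path(o,[.505,-.05,.11],ori(-7,20,83),1)
E
```

```text
t 16.25 pos [ 0.54  -0.112  0.115] grasp [ 0.539 -0.11   0.11 ] x [-0.513  0.787  0.343] y [ 0.837  0.547 -0.005] z [-0.192  0.285 -0.939] 
q [ 0.896  0.916 -1.129  1.629  0.52   1.263  0.261] F [-0.589  1.358 -2.046] w 0.04485837924604782
1 [-14.0, 0.0, 37.7] [6.6, 0.3, 2.4]
```

{"fn": "apply_moves", "kwargs": {
  "plan": [
    [[-3,0,7.5],[1.3,0,0.4],255],
    [[-5.5,0,15],[2.6,0,0.8],255],
    [[-8.5,0,22.5],[4,0.1,1.3],255],
    [[-11,0,30],[5.3,0.2,1.8],255],
    [[-14,0,37.5],[6.6,0.3,2.3],255]
  ]
}}

```text
time: 16.75
position: [0.5043, -0.0518, 0.1162]
ee_rot: [-0.115, 0.737, 0.653, 0.13]
wrist_force: [1.0, 0.2, -1.1]
gripper_width: 0.0448
```

```bash
python3 - <<'E'
from st import *
o=st()
path(o,[.502,.0,.08],ori(-7,20,83),1)
for n in ["scene","top","wrist"]:
    c=camera(n);np.savez(n[0]+"10.npz",**c);cv2.imwrite(f"pics/{n}10.png",c["frame"][:,:,::-1])
t=load("t10.npz");crop(t,110,180,190,130,4,"pics/t10c.png")
E
```

```text
t 16.75 pos [ 0.504 -0.052  0.116] grasp [ 0.505 -0.05   0.111] x [0.112 0.933 0.342] y [ 0.993 -0.12   0.001] z [ 0.042  0.339 -0.94 ] 
q [ 0.957  0.71  -1.062  1.944  0.365  0.799 -0.344] F [ 1.005  0.174 -1.141] w 0.0448209060533878
1 [0.0, 0.0, 0.1] [3.6, -0.9, 4.5]
```

View pics/t10c.png

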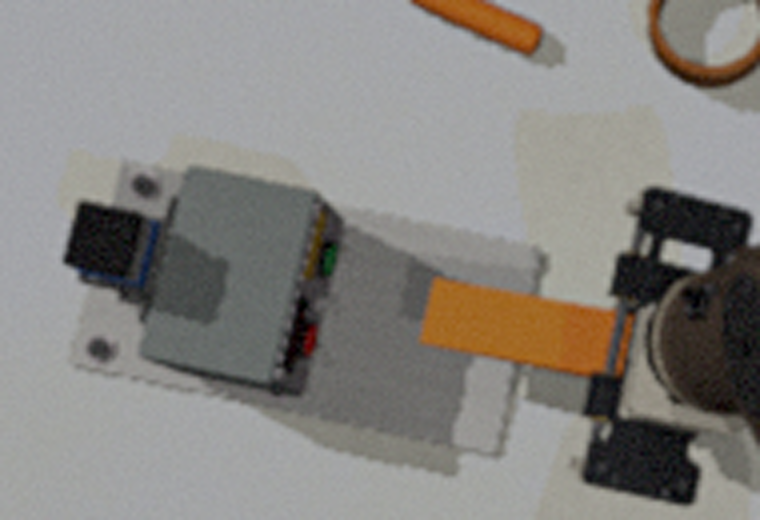

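View pics/wrist10.png

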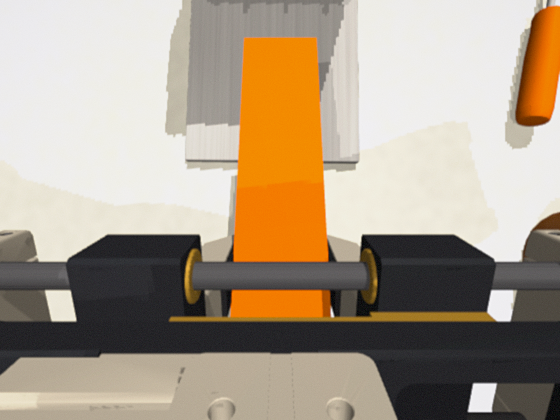

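```bash
python3 - <<'E'
from st import *
c=load("w10.npz");t=load("t10.npz")
crop(c,160,0,230,175,3,"pics/w10c.png")
for p in [(186,160),(358,162),(189,2),(356.5,2)]: print(plane(c,p,.008))
E
```

```text
[0.431 0.041 0.008]
[0.577 0.022 0.008]
[0.446 0.185 0.008]
[0.596 0.168 0.008]
```

View pics/w10c.png

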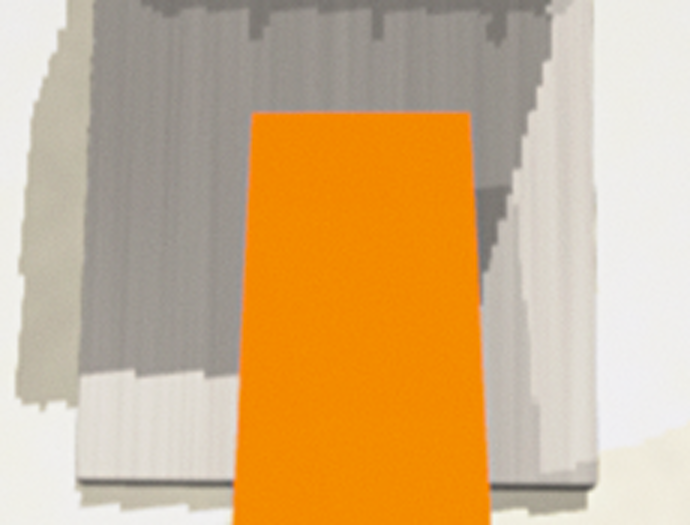

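```bash
python3 - <<'E'
from st import *
o=get_obs()
path(o,[.5024,.012,.044],ori(-6.9,20,83.1),5)
E
```

```text
1 [-0.0, 0.0, 0.1] [0.7, -0.2, 1.7]
2 [-0.1, 0.1, 0.2] [1.4, -0.3, 3.3]
3 [-0.1, 0.1, 0.3] [2.1, -0.5, 5.0]
4 [-0.1, 0.1, 0.4] [2.8, -0.7, 6.7]
5 [-0.1, 0.1, 0.5] [3.5, -0.8, 8.3]
```

{"fn": "apply_moves", "kwargs": {
  "plan": [
    [[0,0,0],[0.7,-0.2,1.5],255],
    [[0,0,0],[1.4,-0.3,3.2],255],
    [[0,0,0],[2.1,-0.5,5],255],
    [[0,0,0.4],[2.9,-0.7,6.8],255],
    [[0,0,0.4],[3.5,-0.8,8.3],255]
  ]
}}

```text
time: 17.4
position: [0.5048, 0.0097, 0.0489]
ee_rot: [-0.116, 0.736, 0.654, 0.129]
wrist_force: [0.1, -0.6, -0.9]
gripper_width: 0.0447
```

```bash
python3 - <<'E'
from st import *
o=st()
path(o,[.5024,.012,.036],ori(-6.9,20,83.1),1)
c=camera("scene");np.savez("s11.npz",**c)
crop(c,250,190,180,135,4,"pics/s11c.png")
E
```

```text
t 17.4 pos [0.505 0.01  0.049] grasp [0.505 0.012 0.043] x [0.111 0.933 0.342] y [ 0.993 -0.118 -0.001] z [ 0.039  0.34  -0.94 ] 
q [ 0.771  0.764 -0.945  2.028  0.449  0.605 -0.491] F [ 0.091 -0.638 -0.913] w 0.04469327788054987
1 [-0.1, 0.0, 0.1] [-0.3, -0.3, 0.7]
```

View pics/s11c.png

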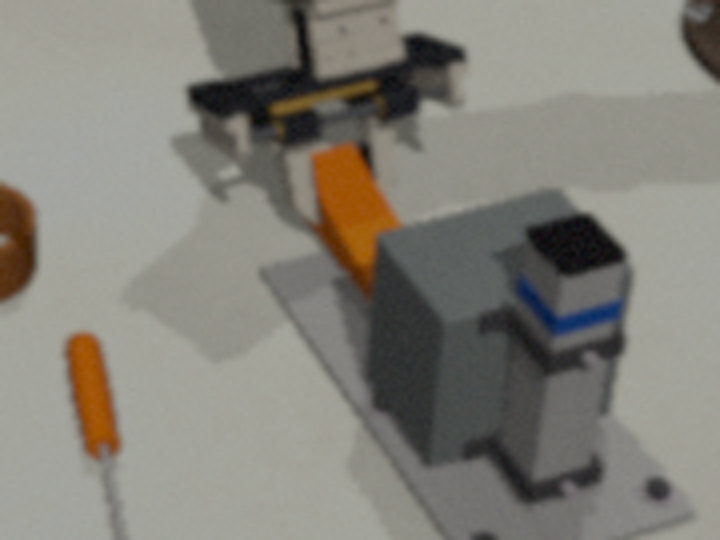

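{"fn": "apply_moves", "kwargs": {
  "plan": [
    [[0,0,0],[0,-0.1,0.1],255],
    [[0,0,0],[-0.1,-0.2,0.25],255],
    [[0,0,0],[-0.2,-0.25,0.4],255],
    [[0,0,0],[-0.2,-0.25,0.55],255],
    [[0,0,0],[-0.2,-0.25,0.55],255]
  ]
}}

```text
time: 17.95
position: [0.5019, 0.0091, 0.0432]
ee_rot: [-0.116, 0.737, 0.653, 0.13]
wrist_force: [-0.8, 0.8, -1.7]
gripper_width: 0.0449
```

```bash
python3 - <<'E'
from st import *
o=st()
E
```

```text
t 17.95 pos [0.502 0.009 0.043] grasp [0.502 0.011 0.038] x [0.114 0.933 0.342] y [ 0.993 -0.121 -0.001] z [ 0.04  0.34 -0.94] 
q [ 0.768  0.768 -0.936  2.038  0.456  0.588 -0.497] F [-0.822  0.762 -1.678] w 0.04494083341003939
```

{"fn": "apply_moves", "kwargs": {
  "plan": [
    [[0,0,0],[0,0,0.05],255],
    [[0,0,0],[0,0,0.1],255],
    [[0,0,0],[-0.05,0,0.15],255],
    [[0,0,0],[-0.05,0,0.15],255],
    [[0,0,0],[-0.05,0,0.15],255]
  ]
}}

```text
time: 18.45
position: [0.5021, 0.0097, 0.0424]
ee_rot: [-0.115, 0.737, 0.653, 0.13]
wrist_force: [-4.9, -3.4, 13.1]
gripper_width: 0.0448
```

```bash
python3 - <<'E'
from st import *
o=st()
for n in ["scene","top","wrist"]:
    c=camera(n);np.savez(n[0]+"12.npz",**c);cv2.imwrite(f"pics/{n}12.png",c["frame"][:,:,::-1])
crop(load("s12.npz"),250,190,180,135,4,"pics/s12c.png")
crop(load("t12.npz"),110,180,150,110,5,"pics/t12c.png")
E
```

```text
t 18.45 pos [0.502 0.01  0.042] grasp [0.502 0.012 0.037] x [0.113 0.933 0.342] y [ 0.993 -0.12  -0.001] z [ 0.041  0.34  -0.94 ] 
q [ 0.766  0.769 -0.935  2.039  0.458  0.586 -0.498] F [-4.873 -3.414 13.093] w 0.0448403868349478
```

View pics/t12c.png

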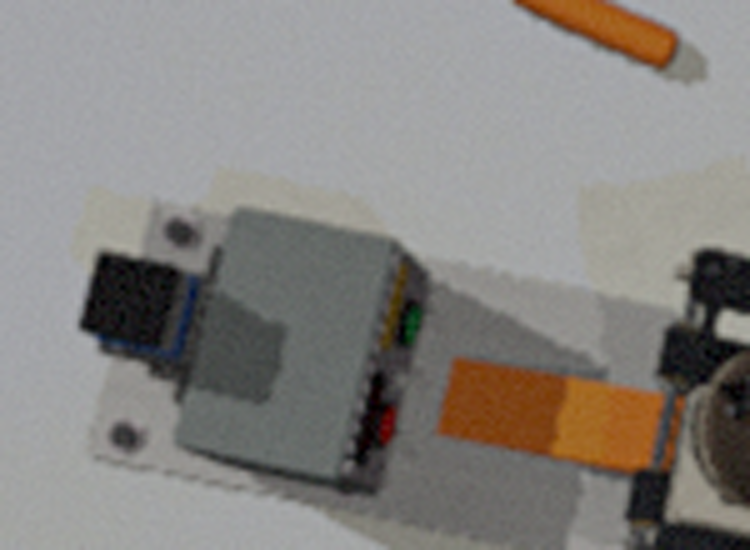

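View pics/wrist12.png

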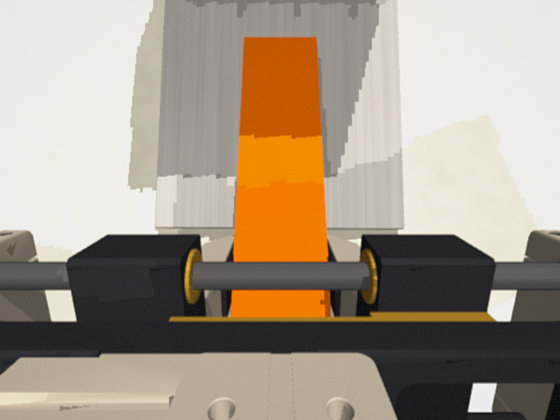

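```bash
python3 - <<'E'
from st import *
c=load("w12.npz");t=load("t12.npz")
a=np.radians(83.1);X=np.array([np.cos(a),np.sin(a)]);Y=np.array([-X[1],X[0]])
F=np.array([.521,.168])
T=lambda x,y:((x+.5)/5-.5+110,(y+.5)/5-.5+180)
for nm,p in [("w",plane(c,(243.5,37.5),.0124)),("w",plane(c,(317.5,37.5),.0124)),("t",plane(t,T(455,357),.0124)),("t",plane(t,T(438,434),.0124)),
  ("wplate",plane(c,(155.5,228.5),.008)),("wplate",plane(c,(404,229),.008)),("wL",plane(c,(163,10),.008)),("wR",plane(c,(402,10),.008))]:
    print(nm,p,"xs",(p[:2]-F)@X,"ys",(p[:2]-F)@Y)
E
```

```text
w [0.496 0.152 0.012] xs -0.01935359441858736 ys 0.02316048611594432
w [0.541 0.146 0.012] xs -0.019343058107548522 ys -0.022628340151226112
t [0.541 0.144 0.012] xs -0.021063027831220146 ys -0.02303961520171186
t [0.497 0.149 0.012] xs -0.021719959386808606 ys 0.021451648755582087
wplate [0.43  0.041 0.008] xs -0.13716264349633875 ys 0.07476421985882212
wplate [0.577 0.023 0.008] xs -0.13747822708152566 ys -0.07332530255229054
wL [0.446 0.179 0.008] xs 0.002355154829937712 ys 0.07544280281149562
wR [0.598 0.161 0.008] xs 0.002398697726736184 ys -0.07751453279628083
```

```bash
python3 - <<'E'
from st import *
s=load("s12.npz");t=load("t12.npz")
a=np.radians(83.1);X=np.array([np.cos(a),np.sin(a)]);Y=np.array([-X[1],X[0]]);F=np.array([.521,.168])
def W(x,y,z): return np.r_[F+x*X+y*Y,z]
for nm,c in (("s",s),("t",t)):
  for q in [(.134,.02),(.134,-.02),(.094,.02),(.094,-.02)]:
    print(nm,q,[np.round(proj(c,W(*q,z))[0],1).tolist() for z in (.008,.138,.15,.197)])
  print([np.round(proj(c,W(x,y,.138))[0],1).tolist() for x,y in [(0,.065),(0,-.065),(.09,-.065),(.09,.065)]])
crop(s,365,235,50,50,12,"pics/s12p.png");crop(t,120,220,50,40,14,"pics/t12p.png")
E
```

```text
s (0.134, 0.02) [[395.1, 312.2], [401.9, 271.8], [402.6, 267.8], [405.3, 251.7]]
s (0.134, -0.02) [[381.0, 316.7], [386.9, 276.3], [387.5, 272.2], [389.8, 256.0]]
s (0.094, 0.02) [[386.4, 301.4], [392.4, 261.5], [393.0, 257.5], [395.4, 241.6]]
s (0.094, -0.02) [[372.5, 305.7], [377.7, 265.7], [378.2, 261.7], [380.3, 245.7]]
[[387.4, 235.2], [341.9, 247.2], [359.9, 269.4], [407.7, 255.9]]
t (0.134, 0.02) [[144.2, 255.0], [131.9, 249.1], [130.7, 248.5], [125.6, 246.0]]
t (0.134, -0.02) [[147.7, 241.4], [135.8, 234.2], [134.6, 233.5], [129.7, 230.5]]
t (0.094, 0.02) [[157.9, 257.9], [146.8, 252.2], [145.7, 251.6], [141.1, 249.2]]
t (0.094, -0.02) [[161.3, 244.2], [150.6, 237.3], [149.5, 236.6], [145.1, 233.7]]
[[177.8, 276.5], [189.6, 227.8], [156.3, 221.0], [144.0, 269.4]]
```

View pics/s12p.png

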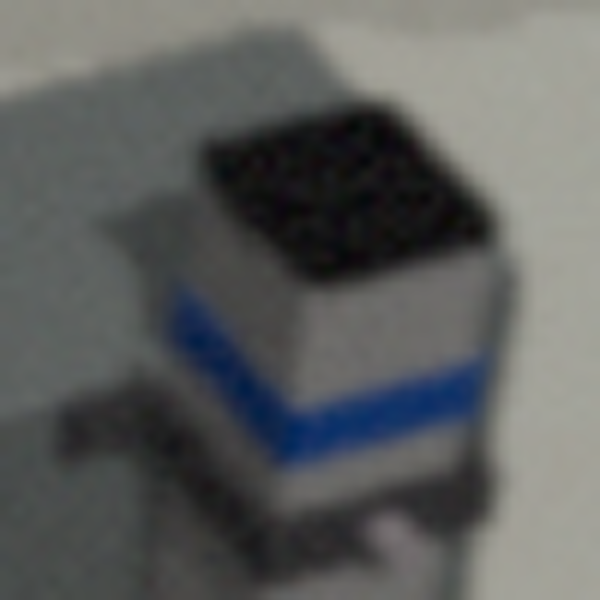

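View pics/t12p.png

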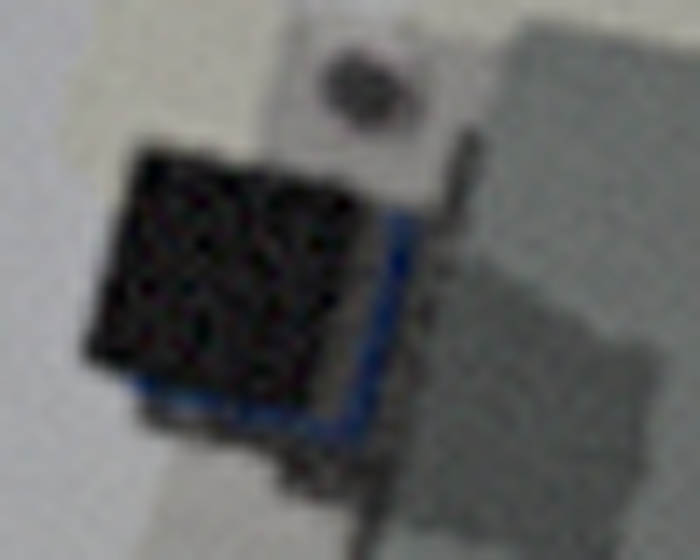

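{"fn": "apply_moves", "kwargs": {
  "plan": [
    [[0,0,0],[0.03,0,-0.07],255],
    [[0,0,0],[0.97,0,0.27],255],
    [[0,0,0],[1.9,0,0.61],255],
    [[0,0,0],[2.85,0,0.95],255],
    [[0,0,0],[3.6,0,1.22],255]
  ]
}}

```text
time: 19.1
position: [0.5065, 0.0485, 0.0426]
ee_rot: [-0.116, 0.737, 0.653, 0.13]
wrist_force: [-0.9, -2.8, 4.1]
gripper_width: 0.0451
```

```bash
cat >> st.py <<'E'
def rel(o):
    a=np.radians(83.1);X=np.array([np.cos(a),np.sin(a)]);Y=np.array([-X[1],X[0]]);F=np.array([.521,.168])
    M=qR(o["ee_rot"]).as_matrix();g=o["position"]+.006*M[:,2]
    print("grasp xs,ys",(g[:2]-F)@X,(g[:2]-F)@Y,"tip xs",(g[:2]-F)@X+.137,"z",g[2],"F along",o["wrist_force"][:2]@X)
E
python3 - <<'E'
from st import *
o=st();rel(o)
E
```

```text
t 19.1 pos [0.507 0.048 0.043] grasp [0.507 0.051 0.037] x [0.113 0.933 0.343] y [ 0.993 -0.12  -0.001] z [ 0.04   0.34  -0.939] 
q [ 0.678  0.758 -0.917  2.045  0.456  0.552 -0.569] F [-0.934 -2.801  4.05 ] w 0.04512523804102955
grasp xs,ys -0.11833341797557956 2.784001076270147e-05 tip xs 0.018666582024420453 z 0.036964644441739226 F along -2.8925782339024795
```

{"fn": "apply_moves", "kwargs": {
  "plan": [
    [[0,0,0],[0.3,0,0.11],255],
    [[0,0,0],[0.6,0,0.22],255],
    [[0,0,0],[0.9,0,0.33],255],
    [[0,0,0],[1.2,0,0.44],255],
    [[0,0,0],[1.4,0,0.51],255]
  ]
}}

```text
time: 19.6
position: [0.5088, 0.059, 0.0425]
ee_rot: [-0.114, 0.738, 0.652, 0.128]
wrist_force: [-5.3, -21.2, 20.7]
gripper_width: 0.0447
```

```bash
python3 - <<'E'
from st import *
o=st();rel(o)
c=camera("scene");np.savez("s13.npz",**c);crop(c,330,220,100,100,6,"pics/s13c.png")
E
```

```text
t 19.6 pos [0.509 0.059 0.043] grasp [0.509 0.061 0.037] x [0.116 0.934 0.338] y [ 0.992 -0.123 -0.001] z [ 0.041  0.336 -0.941] 
q [ 0.647  0.752 -0.906  2.044  0.457  0.544 -0.594] F [ -5.299 -21.248  20.719] w 0.04466934326519749
grasp xs,ys -0.10769550478619754 -0.0009693450463102695 tip xs 0.029304495213802476 z 0.03689349271453718 F along -21.730863458970507
```

View pics/s13c.png

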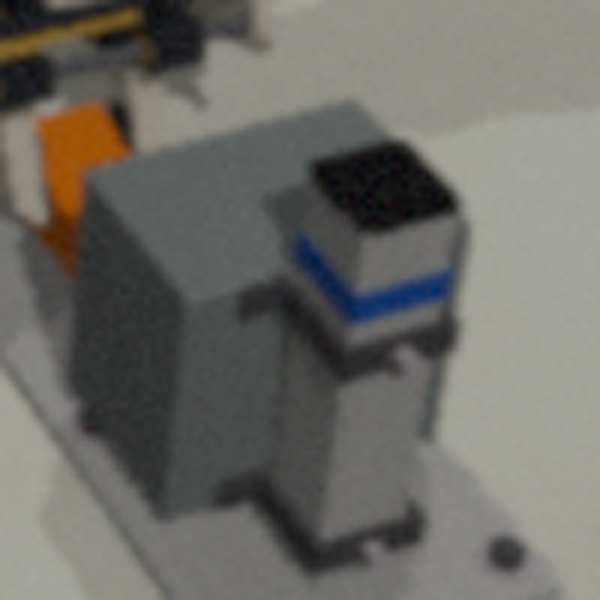

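{"fn": "apply_moves", "kwargs": {
  "plan": [
    [[0,0,0],[0.22,0,-0.03],255],
    [[0,0,0],[0.5,0,0.07],255],
    [[0,0,0],[0.8,0,0.18],255],
    [[0,0,0],[1.1,0,0.29],255],
    [[0,0,0],[1.3,0,0.36],255]
  ]
}}

```text
time: 20.15
position: [0.5096, 0.0727, 0.0426]
ee_rot: [-0.115, 0.738, 0.652, 0.128]
wrist_force: [-2.2, -12.6, 6.3]
gripper_width: 0.0446
```

```bash
python3 - <<'E'
from st import *
o=st();rel(o)
E
```

```text
t 20.15 pos [0.51  0.073 0.043] grasp [0.51  0.075 0.037] x [0.116 0.934 0.339] y [ 0.992 -0.123 -0.003] z [ 0.039  0.337 -0.941] 
q [ 0.617  0.749 -0.9    2.044  0.455  0.535 -0.618] F [ -2.192 -12.65    6.332] w 0.04456423049351272
grasp xs,ys -0.09390085679244503 -8.711823287347293e-05 tip xs 0.04309914320755498 z 0.03699337783612 F along -12.821466928276434
```

{"fn": "apply_moves", "kwargs": {
  "plan": [
    [[0,0,0],[0.2,0,0.07],255],
    [[0,0,0],[0.4,0,0.14],255],
    [[0,0,0],[0.55,0,0.19],255],
    [[0,0,0],[0.65,0,0.23],255],
    [[0,0,0],[0.65,0,0.23],255]
  ]
}}

```text
time: 20.65
position: [0.5103, 0.0797, 0.0426]
ee_rot: [-0.115, 0.738, 0.652, 0.128]
wrist_force: [-1.4, -11.1, 2.5]
gripper_width: 0.0448
```

```bash
python3 - <<'E'
from st import *
o=st();rel(o)
for n in ["scene","top","wrist"]:
    c=camera(n);np.savez(n[0]+"14.npz",**c);cv2.imwrite(f"pics/{n}14.png",c["frame"][:,:,::-1])
s=load("s14.npz");crop(s,330,225,100,100,6,"pics/s14c.png");crop(load("t14.npz"),120,215,80,60,9,"pics/t14c.png")
E
```

```text
t 20.65 pos [0.51  0.08  0.043] grasp [0.51  0.082 0.037] x [0.116 0.934 0.339] y [ 0.992 -0.122 -0.003] z [ 0.039  0.337 -0.941] 
q [ 0.6    0.748 -0.897  2.044  0.455  0.53  -0.63 ] F [ -1.391 -11.077   2.454] w 0.0448328816580202
grasp xs,ys -0.08690239108583722 6.357707213973568e-05 tip xs 0.05009760891416279 z 0.03697871568197125 F along -11.164009016107432
```

View pics/s14c.png

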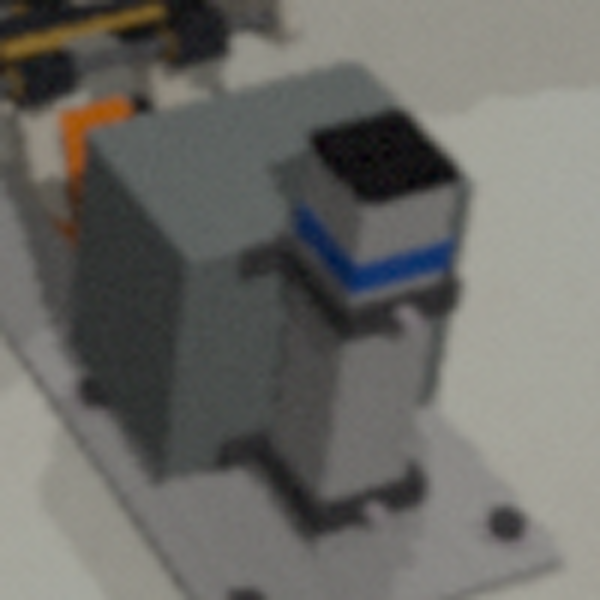

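View pics/t14c.png

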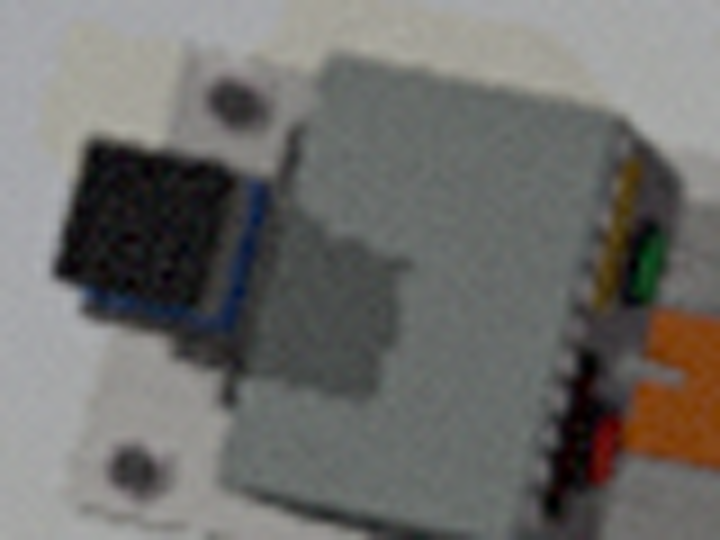

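View pics/wrist14.png

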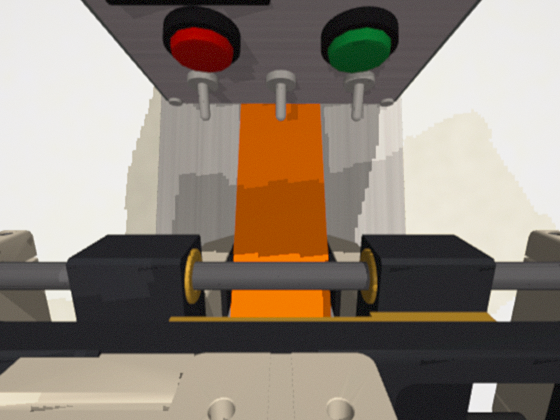

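{"fn": "apply_moves", "kwargs": {
  "plan": [
    [[0,0,0],[0,0,0],115],
    [[0,0,0],[0,0,0],80],
    [[0,0,0],[0,0,0],40],
    [[0,0,0],[0,0,0],0],
    [[0,0,0],[0,0,0],0]
  ]
}}

```text
time: 21.3
position: [0.5106, 0.0826, 0.0436]
ee_rot: [-0.116, 0.737, 0.653, 0.13]
wrist_force: [0.0, 1.1, -0.4]
gripper_width: 0.078
```

```bash
python3 - <<'E'
from st import *
o=st()
E
```

```text
t 21.3 pos [0.511 0.083 0.044] grasp [0.511 0.085 0.038] x [0.113 0.933 0.343] y [ 0.993 -0.12  -0.002] z [ 0.04   0.34  -0.939] 
q [ 0.599  0.748 -0.9    2.044  0.453  0.528 -0.63 ] F [ 0.026  1.077 -0.442] w 0.0780115365712304
```

{"fn": "apply_moves", "kwargs": {
  "plan": [
    [[0,0,0],[0,0,0],0],
    [[0,0,0],[0,0,-2],0],
    [[0,0,0],[0,0,-5],0],
    [[0,0,0],[0,0,-9],0],
    [[0,0,0],[0,0,-13],0]
  ]
}}

```text
time: 21.8
position: [0.5049, 0.0379, 0.1668]
ee_rot: [-0.116, 0.737, 0.653, 0.129]
wrist_force: [1.0, -0.5, -0.8]
gripper_width: 0.0917
```

```bash
python3 - <<'E'
from st import *
o=st()
path(o,[.515,.10,.19],ori(-7,58,83),5)
E
```

```text
t 21.8 pos [0.505 0.038 0.167] grasp [0.505 0.04  0.161] x [0.113 0.933 0.343] y [ 0.993 -0.12  -0.002] z [ 0.039  0.341 -0.939] 
q [ 0.845  0.615 -1.12   1.944  0.29   0.815 -0.474] F [ 1.015 -0.473 -0.75 ] w 0.09168256150657132
1 [-0.0, 7.6, 0.0] [1.3, 0.1, -0.1]
2 [-0.1, 15.2, 0.0] [2.5, 0.1, -0.2]
3 [-0.1, 22.8, 0.0] [3.8, 0.2, -0.3]
4 [-0.2, 30.4, 0.0] [5.1, 0.2, -0.4]
5 [-0.2, 38.0, 0.0] [6.3, 0.3, -0.5]
```

{"fn": "apply_moves", "kwargs": {
  "plan": [
    [[0,7,0],[1.5,0,-1],0],
    [[0,15,0],[2.8,0,-1.2],0],
    [[0,22,0],[4,0.2,-1],0],
    [[0,30,0],[5.1,0.2,-0.7],0],
    [[0,38,0],[6.3,0.3,-0.5],0]
  ]
}}

```text
time: 22.3
position: [0.5162, 0.0942, 0.1924]
ee_rot: [-0.322, 0.655, 0.578, 0.365]
wrist_force: [-0.9, -0.3, 0.2]
gripper_width: 0.0921
```

```bash
python3 - <<'E'
from st import *
o=st();c=camera("wrist");np.savez("w15.npz",**c);cv2.imwrite("pics/w15.png",c["frame"][:,:,::-1])
E
```

```text
t 22.3 pos [0.516 0.094 0.192] grasp [0.517 0.099 0.189] x [0.065 0.522 0.851] y [ 0.992 -0.123  0.   ] z [ 0.105  0.844 -0.526] 
q [ 1.082  0.977 -1.252  1.978 -0.177  0.669  0.09 ] F [-0.919 -0.308  0.225] w 0.09211011911305997
```

View pics/w15.png

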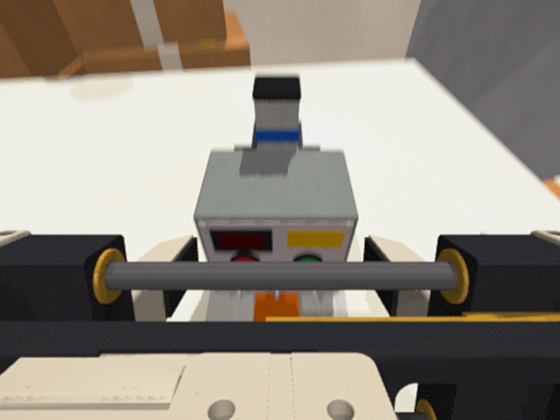

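Very good view: the post is at (277,110), the tape at about row 133 and the box's rear top edge at about row 150. Zoom in.

```bash
python3 - <<'E'
from st import *
c=load("w15.npz");crop(c,225,70,110,90,7,"pics/w15c.png")
f=c["frame"].astype(int)
print(f[118:160,266:289].mean(1).round().astype(int).tolist())
E
```

```text
[[110, 106, 102], [110, 106, 102], [110, 106, 102], [110, 107, 102], [109, 106, 102], [110, 106, 101], [110, 107, 102], [110, 106, 102], [106, 104, 103], [99, 99, 106], [92, 93, 105], [78, 84, 106], [66, 77, 108], [51, 67, 108], [26, 56, 109], [10, 50, 106], [10, 50, 105], [11, 51, 106], [10, 51, 106], [10, 50, 106], [10, 51, 106], [21, 54, 107], [41, 62, 105], [62, 72, 104], [76, 81, 102], [84, 87, 101], [94, 94, 101], [101, 99, 100], [106, 103, 99], [105, 103, 98], [105, 103, 98], [102, 101, 97], [99, 99, 95], [98, 99, 95], [96, 99, 94], [96, 99, 95], [96, 99, 95], [96, 99, 95], [96, 99, 95], [96, 99, 95], [96, 98, 95], [96, 98, 94]]
```

View pics/w15c.png

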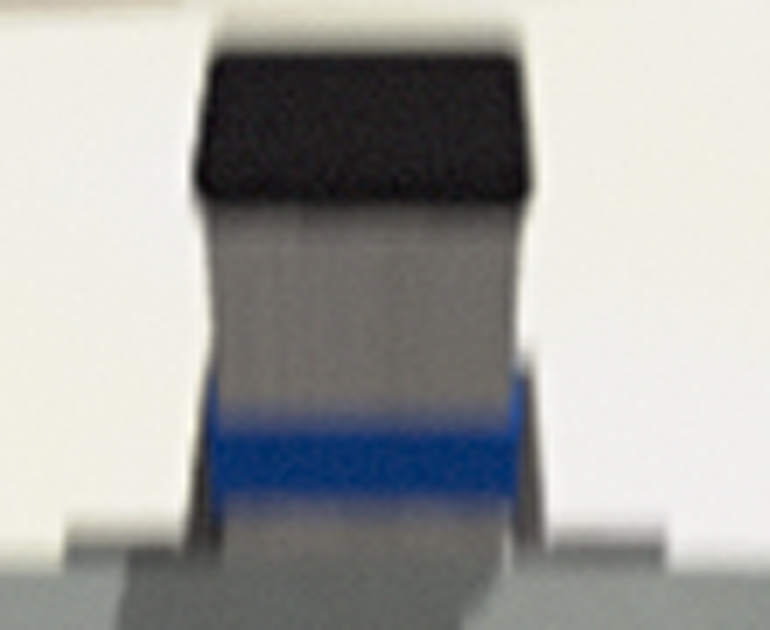

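{"fn": "apply_moves", "kwargs": {
  "plan": [
    [[0,0,0],[0,0,0],0],
    [[0,0,0],[0,0,0],0],
    [[0,0,0],[0,0,0],0],
    [[0,0,0],[0,0,0],0],
    [[0,0,0],[0,0,0],0]
  ]
}}

```text
time: 22.85
position: [0.5155, 0.0951, 0.1926]
ee_rot: [-0.321, 0.655, 0.581, 0.362]
wrist_force: [-0.6, -0.5, -0.7]
gripper_width: 0.092
```

```bash
python3 - <<'E'
from st import *
o=st();c=camera("wrist");np.savez("w16.npz",**c);crop(c,225,70,110,90,7,"pics/w16c.png")
f=c["frame"].astype(int)
print(f[115:160,266:289].mean(1).round().astype(int).tolist())
E
```

```text
t 22.85 pos [0.515 0.095 0.193] grasp [0.516 0.1   0.189] x [0.063 0.528 0.847] y [ 0.993 -0.12   0.   ] z [ 0.102  0.841 -0.532] 
q [ 1.079  0.972 -1.253  1.978 -0.172  0.671  0.084] F [-0.589 -0.536 -0.654] w 0.09198546964570516
[[110, 106, 102], [110, 107, 102], [109, 106, 102], [110, 107, 102], [110, 107, 102], [110, 106, 102], [110, 106, 102], [110, 106, 102], [109, 106, 102], [109, 106, 101], [110, 106, 102], [110, 107, 102], [110, 106, 102], [110, 106, 102], [111, 107, 102], [105, 104, 105], [80, 88, 112], [35, 61, 114], [8, 49, 106], [10, 49, 104], [11, 51, 105], [11, 51, 107], [11, 51, 106], [11, 51, 106], [11, 51, 106], [11, 50, 106], [10, 50, 106], [9, 50, 106], [23, 52, 107], [65, 73, 104], [102, 99, 98], [108, 104, 98], [107, 103, 99], [108, 105, 100], [109, 104, 101], [104, 101, 97], [97, 96, 92], [97, 99, 95], [96, 99, 96], [96, 99, 94], [96, 98, 95], [96, 99, 94], [96, 99, 95], [96, 99, 95], [96, 99, 94]]
```

View pics/w16c.png

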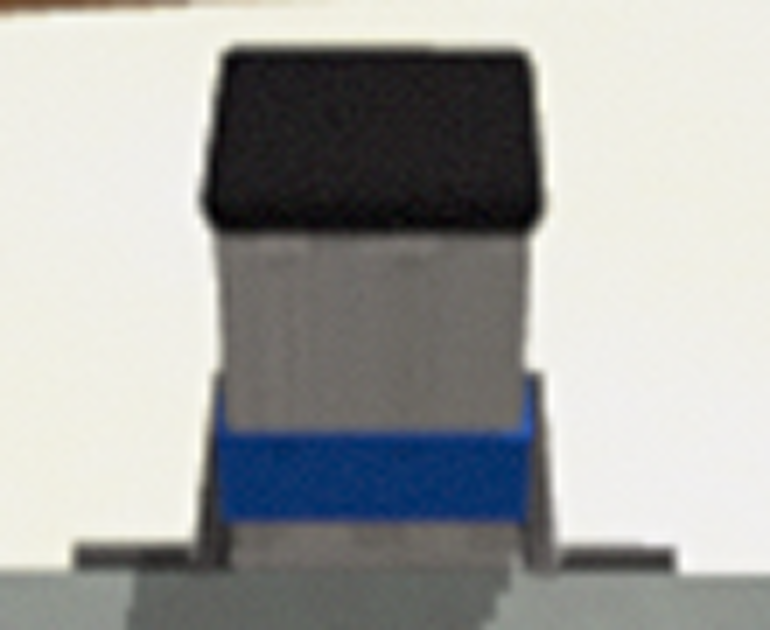

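```bash
python3 - <<'E'
from st import *
c=load("w16.npz");f=c["frame"].astype(int)
print("clampL",f[143:156,238:250].mean(1).round().astype(int)[:,0].tolist(),"R",f[143:156,308:319].mean(1).round().astype(int)[:,0].tolist())
a=np.radians(83.1);X=np.array([np.cos(a),np.sin(a)]);F=np.array([.521,.168])
def face(p,xs):
    C,d=ray(c,p);k=(xs-(C[:2]-F)@X)/(d[:2]@X);P=C+k*d;return P
for dx in (0,.002):
  for nm,r,xs in [("cap low",103.0,.094),("tape up",131.44,.094),("tape lo",143.86,.094),("box 150.5",150.5,.09),("box 151.3",151.3,.09)]:
    P=face((278,r),xs+dx);print(nm,P.round(4))
C,d=ray(c,(278,150.5));print("elev",np.degrees(np.arcsin(-d[2])))
E
```

```text
clampL [241, 242, 242, 236, 170, 92, 61, 58, 88, 121, 123, 121, 120] R [240, 241, 242, 240, 206, 120, 73, 60, 93, 140, 147, 144, 144]
cap low [0.533 0.261 0.192]
tape up [0.533 0.261 0.164]
tape lo [0.533 0.261 0.15 ]
box 150.5 [0.532 0.257 0.145]
box 151.3 [0.532 0.257 0.144]
cap low [0.533 0.263 0.191]
tape up [0.533 0.263 0.162]
tape lo [0.533 0.263 0.148]
box 150.5 [0.532 0.259 0.143]
box 151.3 [0.532 0.259 0.143]
elev 36.066701639627006
```

```bash
python3 - <<'E'
from st import *
c=load("w16.npz")
a=np.radians(83.1);X=np.array([np.cos(a),np.sin(a)]);F=np.array([.521,.168])
def face(p,xs):
    C,d=ray(c,p);k=(xs-(C[:2]-F)@X)/(d[:2]@X);return (C+k*d)[2]*1000
print(face((278,131.44),.094),face((278,143.86),.094),[face((278,r),.09) for r in (150.3,150.7,151.)])
o=get_obs()
path(o,[.5065,.045,.16],ori(-6.9,20,83.1),5)
E
```

```text
163.4585783509189 149.7775333731113 [np.float64(145.20551774914242), np.float64(144.7393676137599), np.float64(144.38904443629468)]
1 [-0.0, -7.6, 0.0] [-1.0, -0.1, -0.6]
2 [-0.0, -15.2, 0.0] [-2.0, -0.1, -1.2]
3 [-0.0, -22.7, 0.0] [-3.0, -0.2, -1.8]
4 [-0.0, -30.3, 0.0] [-4.1, -0.2, -2.4]
5 [-0.0, -37.9, 0.0] [-5.1, -0.3, -3.0]
```

{"fn": "apply_moves", "kwargs": {
  "plan": [
    [[0,-7.5,0],[-1,0,-0.8],0],
    [[0,-15,0],[-2,-0.1,-1.6],0],
    [[0,-23,0],[-3,-0.2,-2.2],0],
    [[0,-30,0],[-4,-0.2,-2.6],0],
    [[0,-38,0],[-5.1,-0.3,-3],0]
  ]
}}

```text
time: 23.4
position: [0.5066, 0.042, 0.1657]
ee_rot: [-0.113, 0.738, 0.653, 0.129]
wrist_force: [-0.1, 0.2, -1.8]
gripper_width: 0.0917
```

```bash
python3 - <<'E'
from st import *
o=st()
path(o,[.5104,.0806,.038],ori(-6.9,20,83.1),5)
E
```

```text
t 23.4 pos [0.507 0.042 0.166] grasp [0.507 0.044 0.16 ] x [0.115 0.934 0.337] y [ 0.992 -0.122  0.001] z [ 0.043  0.334 -0.941] 
q [ 0.709  0.514 -0.903  1.954  0.09   0.769 -0.293] F [-0.129  0.216 -1.776] w 0.09171941683349853
1 [0.0, 0.1, -0.0] [-0.1, -0.0, 2.5]
2 [0.0, 0.1, -0.0] [-0.3, -0.0, 5.1]
3 [0.1, 0.2, -0.1] [-0.4, -0.1, 7.6]
4 [0.1, 0.2, -0.1] [-0.5, -0.1, 10.2]
5 [0.1, 0.3, -0.1] [-0.7, -0.1, 12.7]
```

{"fn": "apply_moves", "kwargs": {
  "plan": [
    [[0,0,0],[-0.2,0,3],0],
    [[0,0,0],[-0.4,0,6.5],0],
    [[0,0,0],[-0.5,-0.1,9.5],0],
    [[0,0,0],[-0.6,-0.1,11.7],0],
    [[0,0.3,0],[-0.7,-0.1,12.7],0]
  ]
}}

```text
time: 23.9
position: [0.5084, 0.081, 0.0418]
ee_rot: [-0.118, 0.736, 0.653, 0.131]
wrist_force: [0.0, -0.4, 0.6]
gripper_width: 0.0916
```

```bash
python3 - <<'E'
from st import *
o=st();rel(o)
path(o,[.5104,.0806,.037],ori(-6.9,20,83.1),1)
c=camera("wrist");np.savez("w17.npz",**c);cv2.imwrite("pics/w17.png",c["frame"][:,:,::-1])
E
```

```text
t 23.9 pos [0.508 0.081 0.042] grasp [0.509 0.083 0.036] x [0.112 0.931 0.347] y [ 0.993 -0.118 -0.003] z [ 0.039  0.345 -0.938] 
q [ 0.511  0.688 -0.749  2.056  0.219  0.477 -0.405] F [ 0.044 -0.429  0.58 ] w 0.0915868102183158
grasp xs,ys -0.08576155375072192 0.0021005450447749534 tip xs 0.05123844624927809 z 0.03622335784857768 F along -0.4208350740728505
1 [-0.2, -0.3, 0.0] [-0.2, 0.2, -0.2]
```

View pics/w17.png

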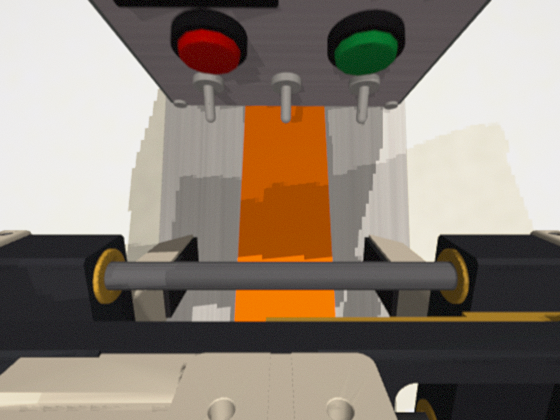

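{"fn": "apply_moves", "kwargs": {
  "plan": [
    [[0,0,0],[-0.2,0.2,-0.15],0],
    [[0,0,0],[-0.2,0.2,-0.15],120],
    [[0,0,0],[-0.2,0.2,-0.15],200],
    [[0,0,0],[-0.2,0.2,-0.15],255],
    [[0,0,0],[-0.2,0.2,-0.15],255]
  ]
}}

```text
time: 24.45
position: [0.5113, 0.077, 0.0441]
ee_rot: [-0.117, 0.737, 0.653, 0.132]
wrist_force: [0.7, -0.3, 0.2]
gripper_width: 0.0646
```

{"fn": "apply_moves", "kwargs": {
  "plan": [
    [[0,0,0],[0,0,0],255],
    [[0,0,0],[0,0,0],255],
    [[0,0,0],[0,0,0],255],
    [[0,0,0],[0,0,0],255],
    [[0,0,0],[0,0,0],255]
  ]
}}

```text
time: 24.95
position: [0.5107, 0.0772, 0.0436]
ee_rot: [-0.118, 0.737, 0.653, 0.131]
wrist_force: [-1.8, -1.5, 4.7]
gripper_width: 0.0447
```

```bash
python3 - <<'E'
from st import *
o=st();rel(o)
E
```

```text
t 24.95 pos [0.511 0.077 0.044] grasp [0.511 0.079 0.038] x [0.113 0.931 0.347] y [ 0.993 -0.12  -0.002] z [ 0.04   0.345 -0.938] 
q [ 0.52   0.687 -0.751  2.05   0.218  0.485 -0.399] F [-1.77  -1.471  4.734] w 0.04465375379536979
grasp xs,ys -0.08930927885500829 -0.0007008518905793743 tip xs 0.04769072114499172 z 0.0379766613941128 F along -1.67252607996672
```

{"fn": "apply_moves", "kwargs": {
  "plan": [
    [[0,0,0],[0.24,0,0.09],255],
    [[0,0,0],[0.5,0,0.18],255],
    [[0,0,0],[0.75,0,0.27],255],
    [[0,0,0],[1,0,0.36],255],
    [[0,0,0],[1.25,0,0.45],255]
  ]
}}

```text
time: 25.45
position: [0.5134, 0.0869, 0.0436]
ee_rot: [-0.116, 0.738, 0.651, 0.131]
wrist_force: [-3.6, -17.0, 12.9]
gripper_width: 0.0445
```

```bash
python3 - <<'E'
from st import *
o=st();rel(o)
E
```

```text
t 25.45 pos [0.513 0.087 0.044] grasp [0.514 0.089 0.038] x [0.117 0.932 0.344] y [ 0.992 -0.125 -0.001] z [ 0.042  0.341 -0.939] 
q [ 0.49   0.684 -0.741  2.047  0.218  0.478 -0.422] F [ -3.633 -17.031  12.883] w 0.044495776122915096
grasp xs,ys -0.07936164119521534 -0.0022258718502798755 tip xs 0.05763835880478467 z 0.03795936315186637 F along -17.343781684288643
```

{"fn": "apply_moves", "kwargs": {
  "plan": [
    [[0,0,0],[0.2,-0.05,0.03],255],
    [[0,0,0],[0.4,-0.1,0.11],255],
    [[0,0,0],[0.6,-0.1,0.18],255],
    [[0,0,0],[0.8,-0.1,0.25],255],
    [[0,0,0],[0.85,-0.1,0.27],255]
  ]
}}

```text
time: 25.95
position: [0.5133, 0.0966, 0.0436]
ee_rot: [-0.116, 0.738, 0.652, 0.131]
wrist_force: [-1.5, -14.1, 6.7]
gripper_width: 0.0449
```

```bash
python3 - <<'E'
from st import *
o=st();rel(o)
E
```

```text
t 25.95 pos [0.513 0.097 0.044] grasp [0.514 0.099 0.038] x [0.117 0.931 0.345] y [ 0.992 -0.124 -0.001] z [ 0.041  0.342 -0.939] 
q [ 0.469  0.682 -0.738  2.048  0.216  0.47  -0.438] F [ -1.536 -14.06    6.695] w 0.044902293658879835
grasp xs,ys -0.06973652034016783 -0.0009562545384971345 tip xs 0.06726347965983218 z 0.03800319902078757 F along -14.142989399427181
```

{"fn": "apply_moves", "kwargs": {
  "plan": [
    [[0,0,0],[0.06,0,0.02],255],
    [[0,0,0],[0.13,0,0.05],255],
    [[0,0,0],[0.17,0,0.06],255],
    [[0,0,0],[0.17,0,0.06],255],
    [[0,0,0],[0.17,0,0.06],255]
  ]
}}

```text
time: 26.45
position: [0.5135, 0.0982, 0.0436]
ee_rot: [-0.116, 0.738, 0.652, 0.131]
wrist_force: [-1.4, -11.9, 5.0]
gripper_width: 0.0448
```

```bash
python3 - <<'E'
from st import *
o=st();rel(o)
E
```

```text
t 26.45 pos [0.513 0.098 0.044] grasp [0.514 0.1   0.038] x [0.117 0.931 0.344] y [ 0.992 -0.124 -0.002] z [ 0.041  0.342 -0.939] 
q [ 0.465  0.682 -0.737  2.048  0.215  0.47  -0.44 ] F [ -1.392 -11.892   5.008] w 0.04475566403102481
grasp xs,ys -0.06814432919283192 -0.000905437329859332 tip xs 0.06885567080716809 z 0.037980875500272016 F along -11.97346278212949
```

{"fn": "apply_moves", "kwargs": {
  "plan": [
    [[0,0,0],[0,0,0],115],
    [[0,0,0],[0,0,0],80],
    [[0,0,0],[0,0,0],40],
    [[0,0,0],[0,0,0],0],
    [[0,0,0],[0,0,0],0]
  ]
}}

```text
time: 26.95
position: [0.5129, 0.1015, 0.0442]
ee_rot: [-0.118, 0.737, 0.653, 0.132]
wrist_force: [-0.3, 0.6, 0.1]
gripper_width: 0.0778
```

{"fn": "apply_moves", "kwargs": {
  "plan": [
    [[0,0,0],[0,0,0],0],
    [[0,0,0],[0,0,-2],0],
    [[0,0,0],[0,0,-5],0],
    [[0,0,0],[0,0,-9],0],
    [[0,0,0],[0,0,-14],0]
  ]
}}

```text
time: 27.45
position: [0.5061, 0.0529, 0.1759]
ee_rot: [-0.119, 0.737, 0.653, 0.131]
wrist_force: [0.2, -1.4, 0.6]
gripper_width: 0.0918
```

```bash
python3 - <<'E'
from st import *
o=st()
path(o,[.516,.100,.189],ori(-7,58,83),1)
E
```

```text
t 27.45 pos [0.506 0.053 0.176] grasp [0.506 0.055 0.17 ] x [0.113 0.931 0.348] y [ 0.993 -0.119 -0.004] z [ 0.038  0.346 -0.938] 
q [ 0.711  0.509 -0.925  1.944  0.077  0.787 -0.302] F [ 0.233 -1.381  0.583] w 0.09176879236599536
1 [-0.3, 37.7, -0.0] [4.6, 0.4, -0.0]
```

{"fn": "apply_moves", "kwargs": {
  "plan": [
    [[0,7,0],[1,0,-0.8],0],
    [[0,15,0],[2,0.1,-1],0],
    [[0,22,0],[3,0.2,-0.8],0],
    [[0,30,0],[4,0.3,-0.4],0],
    [[0,38,0],[4.6,0.4,0],0]
  ]
}}

```text
time: 27.95
position: [0.5174, 0.0948, 0.1924]
ee_rot: [-0.324, 0.653, 0.578, 0.367]
wrist_force: [-0.7, 0.2, 0.0]
gripper_width: 0.092
```

{"fn": "apply_moves", "kwargs": {
  "plan": [
    [[0,0,0],[0,0,0],0],
    [[0,0,0],[0,0,0],0],
    [[0,0,0],[0,0,0],0],
    [[0,0,0],[0,0,0],0],
    [[0,0,0],[0,0,0],0]
  ]
}}

```text
time: 28.45
position: [0.5166, 0.0958, 0.1926]
ee_rot: [-0.321, 0.654, 0.581, 0.364]
wrist_force: [-0.7, 0.4, -0.4]
gripper_width: 0.0916
```

```bash
python3 - <<'E'
from st import *
o=st();c=camera("wrist");np.savez("w18.npz",**c);crop(c,225,70,110,90,7,"pics/w18c.png");cv2.imwrite("pics/w18.png",c["frame"][:,:,::-1])
f=c["frame"].astype(int)
print(f[125:160,266:289].mean(1).round().astype(int).tolist())
print("clampL",f[135:156,238:250].mean(1).round().astype(int)[:,0].tolist(),"R",f[135:156,308:319].mean(1).round().astype(int)[:,0].tolist())
E
```

```text
t 28.45 pos [0.517 0.096 0.193] grasp [0.517 0.101 0.189] x [0.061 0.525 0.849] y [ 0.993 -0.119  0.002] z [ 0.102  0.842 -0.529] 
q [ 1.065  0.95  -1.22   1.977 -0.231  0.675  0.142] F [-0.709  0.371 -0.362] w 0.09159072852813356
[[110, 107, 102], [110, 106, 101], [109, 106, 102], [110, 107, 102], [110, 106, 101], [110, 106, 102], [105, 104, 105], [81, 88, 112], [36, 61, 114], [8, 49, 107], [10, 50, 105], [12, 51, 106], [10, 51, 106], [11, 51, 106], [12, 51, 106], [10, 51, 106], [11, 51, 106], [10, 50, 106], [7, 49, 106], [22, 52, 106], [65, 73, 104], [103, 100, 99], [102, 99, 92], [92, 92, 87], [95, 97, 94], [96, 99, 95], [96, 99, 95], [96, 99, 95], [95, 98, 94], [96, 99, 95], [96, 99, 95], [96, 98, 95], [96, 98, 94], [96, 98, 94], [96, 98, 95]]
clampL [240, 241, 240, 240, 241, 241, 242, 243, 232, 145, 76, 58, 68, 101, 120, 122, 119, 116, 115, 114, 114] R [240, 240, 240, 240, 240, 240, 241, 242, 237, 191, 112, 71, 59, 97, 141, 146, 144, 143, 145, 145, 144]
```

View pics/w18c.png

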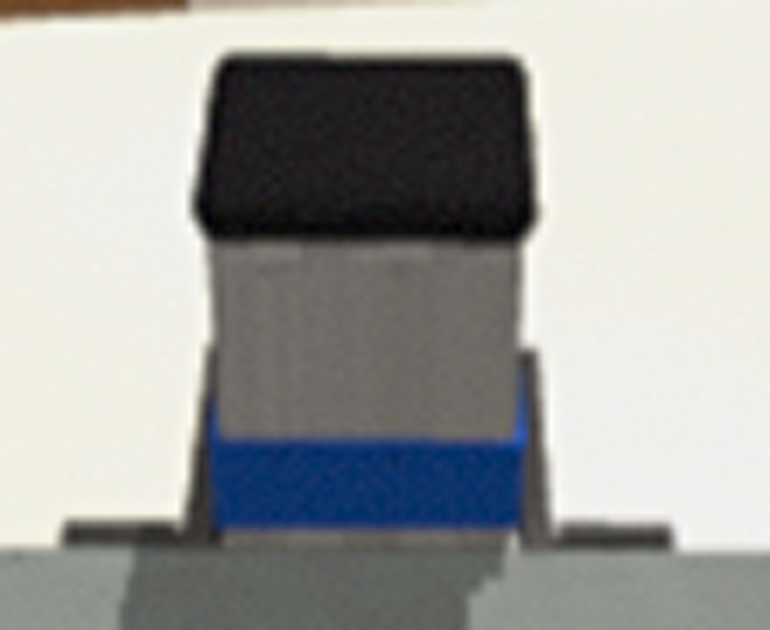

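View pics/w18.png

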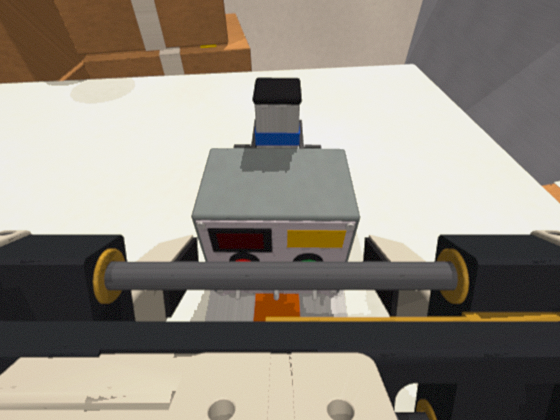

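```bash
python3 - <<'E'
from st import *
c=load("w18.npz")
a=np.radians(83.1);X=np.array([np.cos(a),np.sin(a)]);F=np.array([.521,.168])
def face(p,xs):
    C,d=ray(c,p);k=(xs-(C[:2]-F)@X)/(d[:2]@X);return (C+k*d)[2]*1000
print(face((278,132.47),.094),face((278,144.86),.094),[face((278,r),.09) for r in (147.5,147.9,148.2)])
for n in ["scene","top"]:
    c=camera(n);np.savez(n[0]+"18.npz",**c)
crop(load("s18.npz"),330,210,100,100,6,"pics/s18c.png");crop(load("t18.npz"),110,190,150,110,5,"pics/t18c.png")
E
```

```text
163.4595101443881 149.81514957780493 [np.float64(149.6194887398839), np.float64(149.1636698197024), np.float64(148.82112004912028)]
```

View pics/s18c.png

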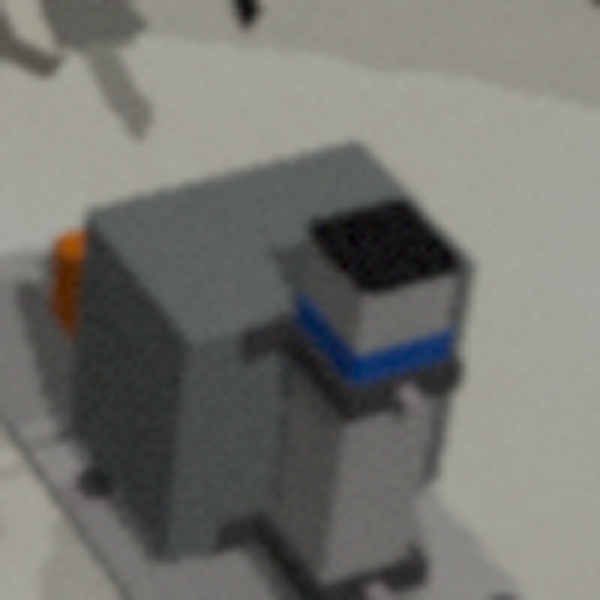

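View pics/t18c.png

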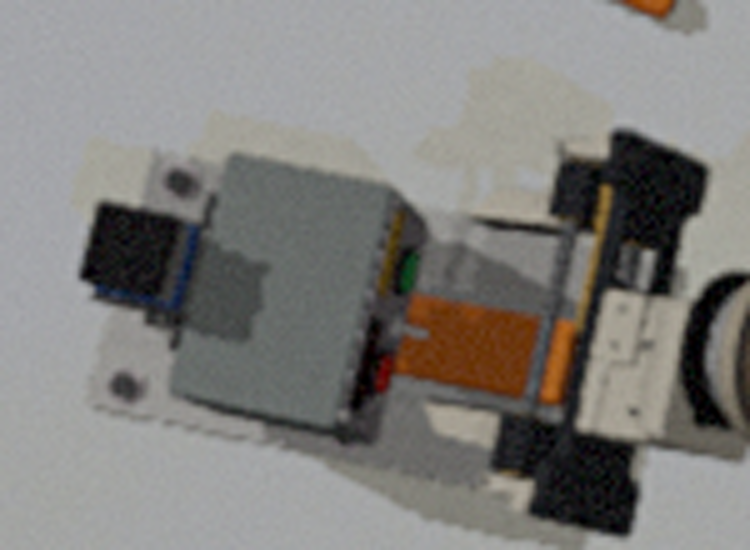

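{"fn": "apply_moves", "kwargs": {
  "plan": [
    [[0,-7,0],[-2,0,-2],0],
    [[0,-15,0],[-4,0,-5],0],
    [[0,-22,0],[-6,0,-8],0],
    [[0,-30,0],[-8,0,-11],0],
    [[0,-35,0],[-10,0,-13],0]
  ]
}}

```text
time: 29.1
position: [0.4977, -0.0681, 0.1769]
ee_rot: [-0.131, 0.733, 0.65, 0.149]
wrist_force: [0.4, 0.8, -0.1]
gripper_width: 0.0919
```

{"fn": "apply_moves", "kwargs": {
  "plan": [
    [[0,0,0],[0,0,0],0],
    [[0,0,0],[0,0,0],0],
    [[0,0,0],[0,0,0],0],
    [[0,0,0],[0,0,0],0],
    [[0,0,0],[0,0,0],0]
  ]
}}

```text
time: 29.6
position: [0.4965, -0.0663, 0.1742]
ee_rot: [-0.136, 0.733, 0.649, 0.151]
wrist_force: [0.4, 0.0, 0.3]
gripper_width: 0.0921
```

```bash
python3 - <<'E'
from st import *
o=st();c=camera("wrist");np.savez("w19.npz",**c);cv2.imwrite("pics/w19.png",c["frame"][:,:,::-1])
c=camera("top");np.savez("t19.npz",**c);cv2.imwrite("pics/t19.png",c["frame"][:,:,::-1])
E
```

```text
t 29.6 pos [ 0.497 -0.066  0.174] grasp [ 0.497 -0.064  0.169] x [0.112 0.911 0.398] y [ 0.993 -0.12  -0.002] z [ 0.046  0.395 -0.918] 
q [ 0.968  0.568 -0.941  1.895  0.053  0.885 -0.044] F [0.376 0.044 0.297] w 0.0921435204286307
```

View pics/w19.png

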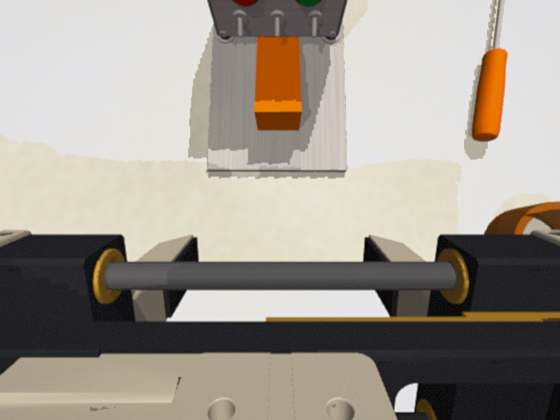

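View pics/t19.png

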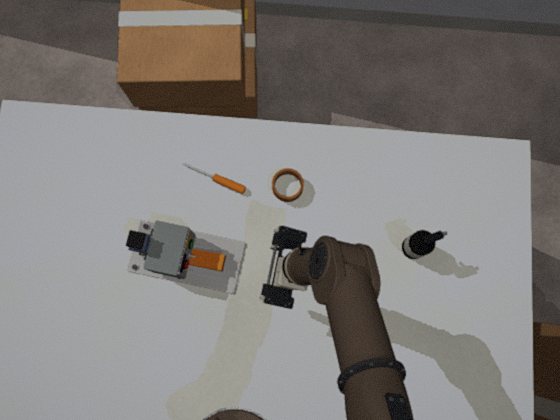

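```bash
python3 - <<'E'
from st import *
c=load("w19.npz");a=np.radians(83.1);X=np.array([np.cos(a),np.sin(a)]);Y=np.array([-X[1],X[0]]);F=np.array([.521,.168])
for p,z in [((255,130),.008),((300.5,130),.008),((254,101),.052),((301.5,101),.052)]:
    P=plane(c,p,z);print((P[:2]-F)@X,(P[:2]-F)@Y)
print(hand_in())
E
```

```text
-0.09243553366568365 0.0245149827777069
-0.09247706943402406 -0.02498894483497738
-0.08218732766487744 0.021911131101525747
-0.08223139463044267 -0.023244165758123558
the job is handed in; nothing more can be done
None
```

The job is handed in at about 30 s of the 70 s, and I expect it to pass: the box is propped with its top about 0.5 mm below the tape's lower edge, within the 2 mm tolerance. `hand_in()` gave no verdict.

**What I did:**
- I gripped the standing wedge from its sloping side, laid it flat on the bench and let go.
- I took it again by its thick end, turned it round and set it on the foot plate in front of the box.
- I pushed it in under the box in two stages. Between them I let go, looked with the wrist camera, then gripped it again and pushed about 21 mm further.

**Last checks:**
- **Height:** the wrist camera put the tape's lower edge at about 149.8 mm and the box top at 148.8 to 149.6 mm. The wedge's travel gives about 149.5 mm.
- **Wedge position:** measured at the heel, it is within about 1 mm of the box's middle line and square to the box's front. The tip is about 70 mm under the box. The pictures show it lying flat and the hand clear of everything.
- **Bystanders:** the spray bottle, tape roll and screwdriver look unmoved in the final top view.

**One check disagreed:** on the wedge's thick end, the upper edge came out 10 mm further along than the lower edge. I think I picked the wrong picture row, since a lit strip on the top face looks like that edge. The job went in with the same script, so I could not recheck it.

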